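# Morning check of the parts-counter scale

## Robot

A 7-joint arm with a two-finger parallel gripper is mounted at the origin on the work surface. World frame = base frame: x ahead of the robot, y to its left, z up, the work surface at z = 0. Lengths are in m, angles in rad, forces in N, time in s.
With the tool pointing down it reaches from about 0.425 to 0.925 m from the base axis. Payload 6.8 kg.
Tool frame: the origin (TCP) lies at the very end of the fingers, on their centre line; the grasp point (between the pads) lies 19 mm behind it (bot.grasp_offset is the distance from the TCP to the grasp point, in m); z points along the fingers, y is the direction in which the jaws open and shut (so a half turn about z gives the same grasp; the last joint's range is limited). The gripper opens to 85 mm and grips with 20 to 120 N. Pads are 22 mm wide; open, the fingers measure 114 mm over their backs; the gripper's body (76 mm by 85 mm) begins 54 mm behind the grasp point. The pads swing forward as they close: fully open they stand 13 mm farther back than shut.
Start: joints at [1.056, 0.477, 0.022, 1.555, -0.011, 1.109, -0.083], TCP at [0.267, -0.62, 0.231] pointing down, gripper open.
Joint ranges: [-2.96, 2.96], [-0.34, 2.1], [-1.41, 1.46], [0.24, 2.44], [-1.37, 4.51], [0.17, 1.92], [-2.96, 2.96]. Speed limits (rad/s): [2.39, 2.39, 3.14, 3.14, 3.14, 3.14, 3.14].

## Interface

Orientations are given as a unit quaternion [w, x, y, z].
In Python, from station import monitor, cams, bot, finder gives the robot as it stands.
- The arm moves only by the tool jog_arm, never from a script. Its argument "plan" is a list of rows, each an object of numbers: "x", "y", "z": the shift along the tool's x, y, z as a fraction of full scale; "wx", "wy", "wz": the turn, a rotation vector about the tool's x, y, z as a fraction of full scale. A call has 1 to 12 rows; each row is the pose to reach, as a shift and turn from the pose measured when the call began, along the tool's axes at that moment, turning the shorter way round; what a row does not reach only later rows make up. Full scale, the value 1, is 20 cm for a shift and 180 degrees for a turn. A row lasts 1/12 s, in which the tool goes at most 41.7 mm and 7.16 degrees, less where a joint would pass 70% of its speed; a pose out of reach is approached as far as the arm can. A call with a number of a shift or a turn outside -1 to 1 is refused whole. A call with a gripper value outside its range is refused whole. "hand" is the opening, from -1 (shut) to 1 (fully open), set as the call begins (left out, the last holds). The fingers move at their own pace and stop on an object; "grip_force" is the grip in N (left out, the last holds). Time passes only in rows, so rows that repeat a pose let the fingers close. It gives the time, the measured TCP pose, the force and the opening at its end, in the units of the state.
- monitor.get_obs(): the state, without advancing time (a new reading comes with each control period).
- cams.read_camera(name): name is "side" or "top" or "wrist"; returns the picture (384x512x3 uint8, red, green, blue); there is no depth.
- cams.get_calibration(name): a dict with "fx", "fy", "cx", "cy" (pixels), "extrinsics" (4x4, takes a point from world to camera coordinates). Camera axes: x right, y down, z forward; pixel columns grow to the right and rows downward; lengths in m; the calibration is good to about 2 mm. A picture is of the moment at which its call begins: read the wrist's pose just before it. get_calibration takes no time and is no camera call; for the wrist camera it gives the pose at the moment of the call.
- bot.hand_in(): hands the job in, once; it reports no verdict.
Trained networks look in the newest picture that a camera, given by its name, has taken for a name from the list of things; names that differ only in an ending like _2 or _b are one class to them, and where a whole thing is asked for, a point or a joint stands for the part that bears it (a point fixed in the world has none). Each returns a list of dicts, best first, with "confidence" (0 to 1); they miss things now and then, are a little off and sometimes report something else, mostly with a low value. They report only what shows in the picture. A call takes as long as a camera call. They do not tell look-alikes from the thing itself.
- finder.find_in(camera, target): "bbox" ([left, top, width, height] in pixels, round what is visible of it).
- finder.place_of(camera, target): "location" ([column, row] in pixels: a listed point, or the origin of a listed thing).
The state is a dict: "t": time; "q": joint angles; "joint_vel": joint speeds; "joint_torque": joint torques, N m; "eef_pos": TCP position; "tool_rot": TCP orientation; "contact_force": force on the tool from outside, world axes, zero at the start; "torque": the same for the moment, N m; "gripper_width": opening from 0.0 (shut) to 1.0 (fully open).
Only numpy, scipy, OpenCV 4.12 (cv2) and the standard library are available. Lean on these libraries where they do the work, as an engineer would, in place of code of your own. Each camera call takes 0.05 s, during which the arm holds its last target. There are 200 camera calls.

## Task

Unlock the counter scale by swinging its yellow bar off the pan, right round to the stop on the side where the oil filter can is not in its way, then check the scale with each weight that is there, from the lightest to the heaviest: set it gently down, alone and centred on the pan, let go so that the reading settles for a second, and put it away upright on the middle of the mat of its own colour. When all the weights are on their mats, lock the scale again by swinging the bar back straight across the middle of the pan. Leave the oil filter can and all the other goods where they are.

Things in the scene. Friction and masses are not known exactly. Their poses are not given: they have to be found in the camera images.
- pan_top (a point): centre of the upper face of the scale's round flat steel pan (150 mm across, 6 mm thick, no rim, a thin blue circle 80 mm across marks its middle). The pan rides on a spring above a white housing 180 x 180 mm and its upper face is 68 mm above the counter when empty. Site axes are the scale's: x points to the back of the scale, where the bar's post stands, y to the left
- pan (a joint): how far the pan is pressed down, in m: 0 empty, 0.02 at its bottom stop; spring 700 N/m, so the weights sink it by about 1.7, 3.1, 5.6 and 9.1 mm
- bar (a joint): angle of the yellow locking bar about its upright post, rad: 0 when it lies straight across the middle of the pan towards the front of the scale; positive when its free end is swung towards the scale's -y side, negative towards its +y side. Stops at -1.35 and 1.35. It turns level, with light friction (about 1 N at the end), and stays where it is left
- bar_pivot (a point): the bar's turning axis, 120 mm behind the pan centre (scale +x), half-way up the bar, 105 mm above the counter
- bar_end (a point): point in the red free end of the bar, 170 mm from its turning axis and 15 mm short of its tip, half-way up. The bar is 16 mm wide, 14 mm thick (from 98 to 112 mm above the counter, 30 mm clear of the empty pan)
- weight_red (a point): centre, half-way up, of the smallest and lightest check weight (120 g; not always present): upright aluminium cylinder 40 mm across and 30 mm high with a red band, and on top of it a red cylindrical knob 24 mm across and 32 mm high to grip it by; 62 mm high in all, so its foot is 31 mm below this point and the knob's top 31 mm above. z runs up its axis
- home_red (a point): centre of the upper face of the red round mat fixed to the counter, 90 mm across, 2 mm thick: home of the red weight
- weight_yellow (a point): centre, half-way up, of the second lightest check weight (220 g; not always present): upright aluminium cylinder 48 mm across and 36 mm high with a yellow band, and on top of it a yellow cylindrical knob 24 mm across and 32 mm high to grip it by; 68 mm high in all, so its foot is 34 mm below this point and the knob's top 34 mm above. z runs up its axis
- home_yellow (a point): centre of the upper face of the yellow round mat fixed to the counter, 90 mm across, 2 mm thick: home of the yellow weight
- weight_blue (a point): centre, half-way up, of the second heaviest check weight (400 g; not always present): upright aluminium cylinder 58 mm across and 48 mm high with a blue band, and on top of it a blue cylindrical knob 24 mm across and 32 mm high to grip it by; 80 mm high in all, so its foot is 40 mm below this point and the knob's top 40 mm above. z runs up its axis
- home_blue (a point): centre of the upper face of the blue round mat fixed to the counter, 90 mm across, 2 mm thick: home of the blue weight
- weight_green (a point): centre, half-way up, of the largest and heaviest check weight (650 g; not always present): upright aluminium cylinder 68 mm across and 58 mm high with a green band, and on top of it a green cylindrical knob 24 mm across and 32 mm high to grip it by; 90 mm high in all, so its foot is 45 mm below this point and the knob's top 45 mm above. z runs up its axis
- home_green (a point): centre of the upper face of the green round mat fixed to the counter, 90 mm across, 2 mm thick: home of the green weight
- filter_can (a point): orange oil filter can, 60 mm across, 114 mm high, origin at mid-height. Stands close to one side of the scale, in the way of the bar on that side; heavy, not to be moved
- carton: white and orange spark plug carton lying flat, 100 x 45 x 28 mm, on the other side of the scale: the bar passes well over it; origin at the middle of its underside
- additive: bottle with a yellow label, 60 mm across, 170 mm high, standing at the far left; origin at the middle of its underside
- plugs: blue carton 80 x 120 x 60 mm at the far right; origin at the middle of its underside
- tape: roll of brown tape lying flat, 90 mm across, 40 mm high, near right; origin at the middle of its underside
- mug: blue mug, 76 mm across, 90 mm high, near left; origin at the middle of its underside
- pads: brake pad lying flat, 50 x 130 x 16 mm, far side of the counter behind the scale; origin at the middle of its underside
Not all that is in view belongs to the job. Leave any white look-alike of the part that bears home_blue alone. There is more than one size of the part that bears home_yellow; the job needs the larger.

How it is judged:
On the way, in this order (a step that is already met when the one before it is completed fails the run):
1. the locking bar has been swung aside nearly to one of its stops (more than 1.15 rad) ((value of joint bar above 1.15 rad or value of joint bar below -1.15 rad)), for 0.3 s.
2. the red weight, if present, stands alone on the pan, upright, its axis within 15 mm of the pan's centre, fully released and at rest, for half a second (horizontal distance between weight_red and pan_top below 0.015 m and angle between weight_red's own z axis and vertical below 0.08 rad and linear speed of w_red below 0.02 m/s and contact force between w_red and the fingers below 0.1 N and contact force between w_red and pan between 0.94176 and 1.41264 N and horizontal distance between weight_red and weight_yellow above 0.09 m and horizontal distance between weight_red and weight_blue above 0.09 m and horizontal distance between weight_red and weight_green above 0.09 m), for 0.5 s.
3. the yellow weight, if present, stands alone on the pan, upright, its axis within 15 mm of the pan's centre, fully released and at rest, for half a second (horizontal distance between weight_yellow and pan_top below 0.015 m and angle between weight_yellow's own z axis and vertical below 0.08 rad and linear speed of w_yellow below 0.02 m/s and contact force between w_yellow and the fingers below 0.1 N and contact force between w_yellow and pan between 1.72656 and 2.58984 N and horizontal distance between weight_yellow and weight_red above 0.09 m and horizontal distance between weight_yellow and weight_blue above 0.09 m and horizontal distance between weight_yellow and weight_green above 0.09 m), for 0.5 s.
4. the blue weight, if present, stands alone on the pan, upright, its axis within 15 mm of the pan's centre, fully released and at rest, for half a second (horizontal distance between weight_blue and pan_top below 0.015 m and angle between weight_blue's own z axis and vertical below 0.08 rad and linear speed of w_blue below 0.02 m/s and contact force between w_blue and the fingers below 0.1 N and contact force between w_blue and pan between 3.1392 and 4.7088 N and horizontal distance between weight_blue and weight_red above 0.09 m and horizontal distance between weight_blue and weight_yellow above 0.09 m and horizontal distance between weight_blue and weight_green above 0.09 m), for 0.5 s.
5. the green weight, if present, stands alone on the pan, upright, its axis within 15 mm of the pan's centre, fully released and at rest, for half a second (horizontal distance between weight_green and pan_top below 0.015 m and angle between weight_green's own z axis and vertical below 0.08 rad and linear speed of w_green below 0.02 m/s and contact force between w_green and the fingers below 0.1 N and contact force between w_green and pan between 5.1012 and 7.6518 N and horizontal distance between weight_green and weight_red above 0.09 m and horizontal distance between weight_green and weight_yellow above 0.09 m and horizontal distance between weight_green and weight_blue above 0.09 m), for 0.5 s.
At the end, for the whole second after the job is handed in: Every weight present stands upright on the mat of its colour, its axis within 20 mm of the mat's centre, at rest; the pan is empty and fully up; the bar lies across the pan within 0.15 rad (about 9 degrees) of straight (horizontal distance between weight_red and home_red below 0.02 m and angle between each of weight_red, weight_yellow, weight_blue, weight_green's own z axis and vertical below 0.08 rad and z of weight_red in the frame of home_red below 0.035 m and linear speed of each of w_red, w_yellow, w_blue, w_green below 0.02 m/s and horizontal distance between weight_yellow and home_yellow below 0.02 m and z of weight_yellow in the frame of home_yellow below 0.038 m and horizontal distance between weight_blue and home_blue below 0.02 m and z of weight_blue in the frame of home_blue below 0.044 m and horizontal distance between weight_green and home_green below 0.02 m and z of weight_green in the frame of home_green below 0.049 m and value of joint bar between -0.15 and 0.15 rad and value of joint pan below 0.0015 m); the robot touches nothing.
It fails at once if the oil filter can is moved more than 15 mm (distance of filter_can from where it was at the start of the episode above 0.015 m).
It fails at once if another bystander is moved more than 30 mm (distance of any of carton, additive, plugs, tape, mug, pads from where it was at the start of the episode above 0.03 m).
It fails at once if the pan is slammed or pushed down nearly to its stop (more than 17 mm) (value of joint pan above 0.017 m).
Of w_red, w_yellow, w_blue, w_green only 2 to 4 are there at a start; the rules pass over those that are not, and their reading is None.
At some moment in a run one of w_red, w_yellow, w_blue, w_green may be knocked a few centimetres aside while the robot is not near it.
It also fails if it takes over 210 s, if anything falls off the work surface, if the arm or the gripper's body presses on something with over 40 N, if the wrist force passes 120 N, or if a joint passes its speed limit or range.

## Working session

There is one attempt and no reset: what is moved stays moved. The work goes in short steps, Python scripts to look and compute and a tool call to move; the robot and the scene stay as the last step left them, time stands still between calls to the robot, and variables do not carry over. Pictures are saved under pics/ and viewed, about 12 in all and at most 16, crops included, and the job is handed in when it is done.

Besides the shell and the picture viewer there is one more tool, called by a JSON object that holds its "api" and its "payload", one argument or row to a line. jog_arm: Moves the arm, as the interface text tells. Shift numbers are shares of 20 cm and turn numbers shares of 180 degrees, none past 1 either way. Its arguments: {"type":"object","properties":{"plan":{"type":"array","items":{"type":"object","properties":{"x":{"type":"number","minimum":-1,"maximum":1},"y":{"type":"number","minimum":-1,"maximum":1},"z":{"type":"number","minimum":-1,"maximum":1},"wx":{"type":"number","minimum":-1,"maximum":1},"wy":{"type":"number","minimum":-1,"maximum":1},"wz":{"type":"number","minimum":-1,"maximum":1}}}},"hand":{"type":"number"},"grip_force":{"type":"number"}},"required":["plan"]}

```bash
mkdir -p pics; ls
python3 - <<'E'
from station import monitor,cams,bot,finder
import cv2,numpy as np
o=monitor.get_obs();print(o)
ims=[]
for c in("top","side"):
    im=cams.read_camera(c);k=cams.get_calibration(c);print(c,k)
    cv2.imwrite(f"pics/{c}0.png",cv2.resize(im[:,:,::-1],(800,600),interpolation=cv2.INTER_CUBIC))
    for n in["pan_top","bar_pivot","bar_end","weight_red","weight_yellow","weight_blue","weight_green","home_red","home_yellow","home_blue","home_green","filter_can"]:
        print(n,[(np.round(d["location"],1).tolist(),round(d["confidence"],2)) for d in finder.place_of(c,n)][:4])
E
```

```text
pics
{'t': 0.0, 'q': array([ 1.05589175,  0.47778097,  0.02234164,  1.55644584, -0.01150411,
        1.10928762, -0.083134  ]), 'joint_vel': array([ 4.57405795e-04,  1.99002506e-03, -1.27672385e-03, -1.70578380e-03,
       -1.22795162e-03,  2.12485569e-04, -9.98164058e-06]), 'joint_torque': array([ 5.14277672e-04, -5.96448576e+01,  1.60779074e+00, -2.81194103e+01,
        1.23992699e-02,  9.48830915e-03,  7.23557918e-06]), 'eef_pos': array([ 0.26683726, -0.61938166,  0.23034094]), 'tool_rot': array([-8.62898908e-04,  9.79386186e-01,  2.01994788e-01, -2.44292195e-04]), 'contact_force': array([-0.40934568, -0.02166462, -0.16752705]), 'torque': array([ 0.01630321, -0.0135415 ,  0.02831015]), 'gripper_width': 1.0027921865831986}
top {'fx': 434.9217417037203, 'fy': 434.9217417037203, 'cx': 260.631486682913, 'cy': 190.32147247175322, 'extrinsics': array([[ 1.83847860e-02, -9.99829603e-01,  1.66276766e-03,
         1.68929559e-02],
       [-9.93900870e-01, -1.84565788e-02, -1.08721733e-01,
         5.38842570e-01],
       [ 1.08733896e-01,  3.46199570e-04, -9.94070832e-01,
         1.304963
[... 1074 characters left out ...]
.00000000e+00,  0.00000000e+00,
         1.00000000e+00]])}
pan_top [([271.9, 197.5], 0.64), ([235.8, 164.4], 0.44)]
bar_pivot [([240.5, 181.1], 0.61), ([230.8, 257.6], 0.38), ([290.9, 166.1], 0.34)]
bar_end [([285.2, 190.4], 0.9)]
weight_red [([229.9, 258.4], 0.62)]
weight_yellow [([292.8, 167.0], 0.61)]
weight_blue [([274.4, 262.7], 0.94), ([267.8, 166.8], 0.57), ([193.6, 211.9], 0.34)]
weight_green [([277.3, 157.5], 0.61)]
home_red [([268.9, 166.6], 0.71)]
home_yellow [([224.7, 301.1], 0.9), ([207.9, 340.6], 0.8)]
home_blue [([250.6, 150.3], 0.48), ([274.3, 156.8], 0.43)]
home_green [([267.8, 302.4], 0.67), ([224.9, 301.4], 0.67), ([230.9, 256.3], 0.51)]
filter_can [([243.4, 224.8], 0.8)]
```

View pics/top0.png

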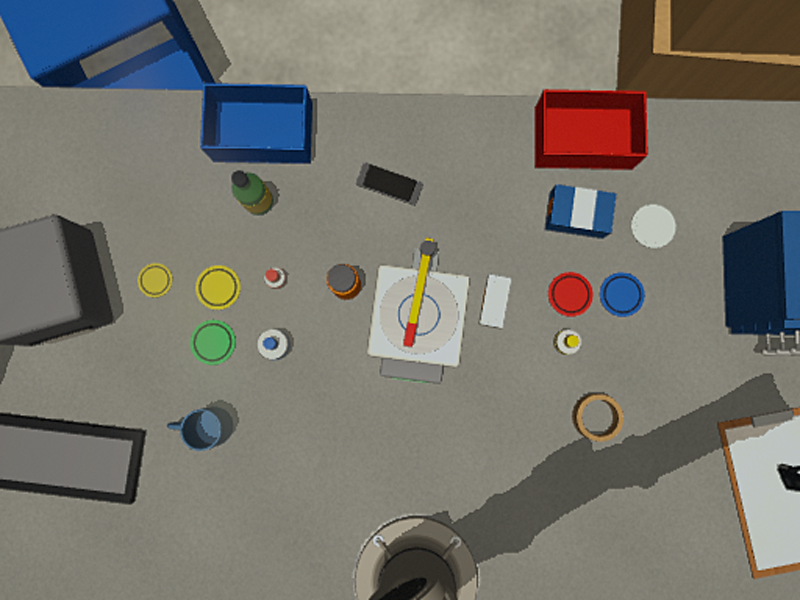

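View pics/side0.png

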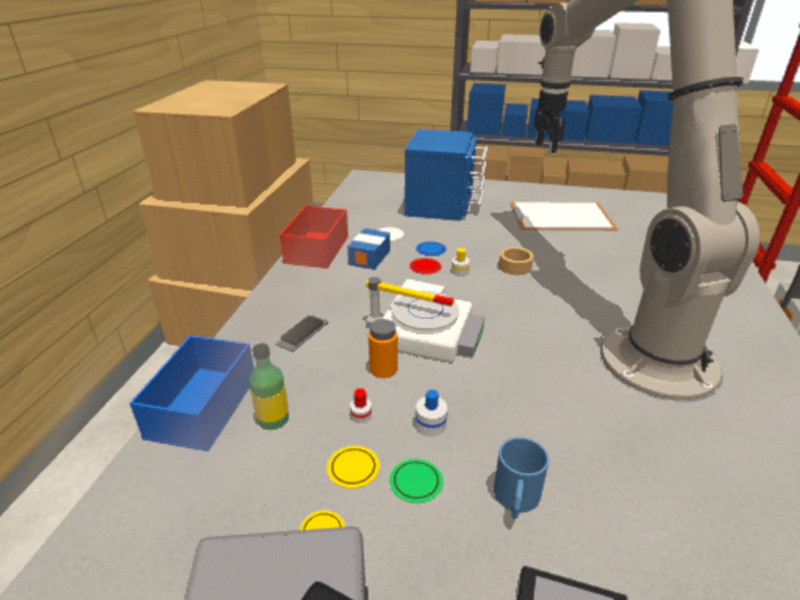

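Three weights are present: red at (270,275), blue at (272,344) and yellow at (568,342) in the 800x600 view. There is no green weight. The filter can stands left of the scale at (343,281), so the bar goes to the right (scale −y, positive).

Look-alikes:
- **Yellow mats:** (218,287) and (155,280). The larger one, at (218,287), is home.
- **Blue mat:** (622,294) is home. The white disc at (653,226) is the look-alike.

Next I'll measure and make one enlarged confirmation crop.

```bash
cat > h.py <<'E'
from station import monitor,cams,bot,finder
import cv2,numpy as np
from scipy.optimize import fsolve
from scipy.spatial.transform import Rotation as R
def proj(k,P):
    P=np.atleast_2d(P);E=k["extrinsics"];c=P@E[:3,:3].T+E[:3,3]
    return np.c_[k["fx"]*c[:,0]/c[:,2]+k["cx"],k["fy"]*c[:,1]/c[:,2]+k["cy"]]
def back(k,uv,z):
    uv=np.atleast_2d(uv);E=k["extrinsics"];d=np.c_[(uv[:,0]-k["cx"])/k["fx"],(uv[:,1]-k["cy"])/k["fy"],np.ones(len(uv))]@E[:3,:3]
    o=-E[:3,:3].T@E[:3,3];return o+d*((z-o[2])/d[:,2])[:,None]
def cyl(k,uv,r,z0,z1):
    """xy of upright cylinder whose silhouette has centroid uv"""
    a=np.linspace(0,2*np.pi,40)
    def f(p):
        P=np.vstack([np.c_[p[0]+r*np.cos(a),p[1]+r*np.sin(a),0*a+z] for z in(z0,z1)])
        h=cv2.convexHull(proj(k,P).astype(np.float32));m=cv2.moments(h)
        return [m["m10"]/m["m00"]-uv[0],m["m01"]/m["m00"]-uv[1]]
    return fsolve(f,back(k,uv,z1)[0,:2])
HUE={"red":(0,6),"yellow":(22,33),"green":(45,80),"blue":(100,118)}
def mask(im,c,smin=140,vmin=70):
    h=cv2.cvtColor(im,cv2.COLOR_RGB2HSV);a,b=HUE[c]
    m=(h[...,0]>=a)&(h[...,0]<=b)
    if c=="red": m|=h[...,0]>=174
    return (m&(h[...,1]>=smin)&(h[...,2]>=vmin)).astype(np.uint8)
def blobs(im,c,amin=15,**kw):
    n,l,s,ce=cv2.connectedComponentsWithStats(mask(im,c,**kw))
    return [(ce[i],s[i]) for i in range(1,n) if s[i][4]>=amin]
E
cat > m0.py <<'E'
from h import *
im=cams.read_camera("top");k=cams.get_calibration("top")
for c in HUE:
    for ce,s in blobs(im,c): 
        if 75<ce[0]<440 and 100<ce[1]<300: print(c,ce.round(1),s,back(k,ce,.002)[0,:2].round(4))
def crop(x0,y0,w,h): return cv2.resize(im[y0:y0+h,x0:x0+w,::-1],None,fx=4,fy=4,interpolation=cv2.INTER_CUBIC)
cv2.imwrite("pics/crop1.png",np.vstack([np.hstack([crop(82,160,95,75),crop(342,160,95,75)]),np.hstack([crop(232,145,95,75),crop(342,110,95,75)])]))
E
python3 m0.py
```

```text
red [173.4 175.8] [170 173   8   7  41] [0.5822 0.3017]
red [364.6 187.7] [351 174  29  29 597] [ 0.5557 -0.2989]
red [262.  213.7] [258 206   9  16  87] [0.4682 0.0214]
yellow [169.  128.8] [162 119  12  17  82] [0.7327 0.3218]
yellow [268.  184.3] [262 162  14  45 232] [0.5608 0.004 ]
yellow [ 98.7 179. ] [ 88 169  22  21 308] [0.5678 0.5356]
yellow [139.2 183.5] [125 170  29  28 555] [0.5558 0.408 ]
yellow [365.6 217.9] [361 214   9   8  52] [ 0.4612 -0.3012]
green [146.6 215.5] [140 206  11  23  43] [0.4561 0.3801]
blue [359.6 131.2] [352 118  16  27 321] [ 0.7364 -0.2843]
blue [386.5 135.3] [380 122  14  27 296] [ 0.7247 -0.3698]
blue [397.7 188.1] [384 175  29  28 553] [ 0.5566 -0.4027]
blue [172.  219.2] [169 216   7   7  41] [0.4459 0.3006]
```

View pics/crop1.png

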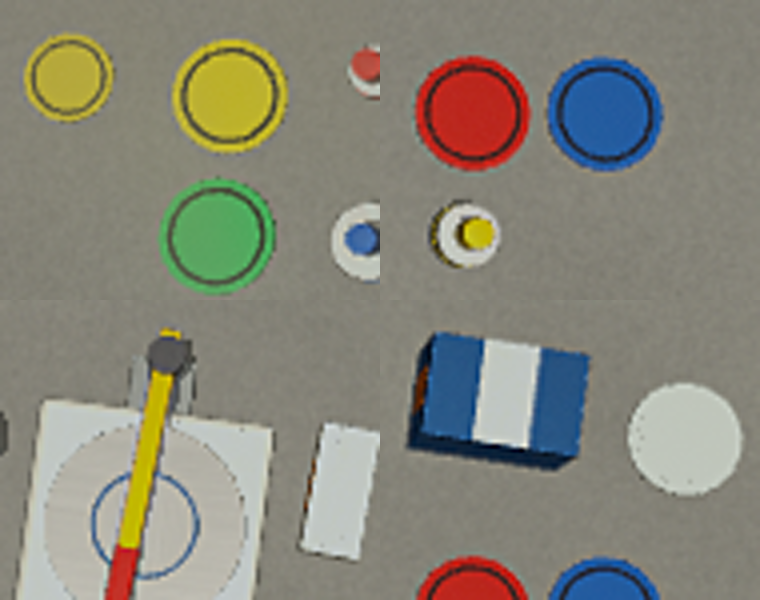

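The crop confirms it. The large yellow mat is at (139,183) px against the small one at (99,179). The coloured blue mat is at (398,188), clear of the white disc, and the ring on the pan centres near (268,201). Next come the exact positions.

```bash
cat > m1.py <<'E'
from h import *
im=cams.read_camera("top");k=cams.get_calibration("top")
def near(c,u,**kw):
    b=min(blobs(im,c,**kw),key=lambda b:np.hypot(*(b[0]-u)));return b[0]
print("red w",cyl(k,near("red",(173,176)),.012,.030,.062).round(4))
print("yel w",cyl(k,near("yellow",(365,218)),.012,.036,.068).round(4))
print("blu w",cyl(k,near("blue",(172,219)),.012,.048,.080).round(4))
for n,u in(("red",(365,188)),("yellow",(139,183)),("blue",(398,188))):
    print("home",n,back(k,near(n,u),.002)[0].round(4))
h=cv2.cvtColor(im,cv2.COLOR_RGB2HSV).astype(int)
m=(abs(h[...,0]-110)<14)&(h[...,1]>50);m[:185]=0;m[218:]=0;m[:,:250]=0;m[:,288:]=0
ys,xs=np.nonzero(m);e=cv2.fitEllipse(np.c_[xs,ys].astype(np.float32));print(len(xs),e,"pan",back(k,e[0],.068))
print("pivot cap z.12",back(k,(274.5,158.5),.12),"red end",back(k,near("red",(262,213)),.112))
print("finder pan/pivot",back(k,(267.7,199.2),.068),back(k,(275.7,157.3),.105),"can",back(k,(220.1,179.9),.057),back(k,(220,179.5),.114))
w=(h[...,1]<30)&(h[...,2]>180);w=w.astype(np.uint8)
n,l,s,ce=cv2.connectedComponentsWithStats(w)
for i in range(1,n):
    if s[i][4]>100: print(s[i],ce[i],cv2.minAreaRect(np.argwhere(l==i)[:,::-1].astype(np.float32)))
E
python3 m1.py
```

```text
red w [0.5759 0.2926]
yel w [ 0.4588 -0.2887]
blu w [0.4435 0.2878]
home red [ 0.5556 -0.2989  0.002 ]
home yellow [0.556  0.4081 0.002 ]
home blue [ 0.5566 -0.4027  0.002 ]
76 ((267.69342041015625, 200.6938934326172), (25.80583381652832, 25.91825294494629), 151.63961791992188) pan [[0.50360765 0.00528504 0.068     ]]
pivot cap z.12 [[ 0.62149291 -0.01144624  0.12      ]] red end [[0.46208424 0.02179576 0.112     ]]
finder pan/pivot [[0.5080622  0.00533953 0.068     ]] [[ 0.62787737 -0.01535295  0.105     ]] can [[0.5647153 0.149455  0.057    ]] [[0.5583506  0.14437472 0.114     ]]
[365 120  17  27 343] [373.11953353 132.89504373] ((373.0742492675781, 132.9432373046875), (13.612861633300781, 25.111106872558594), 7.594643592834473)
[404 131  28  27 587] [417.94378194 144.18568995] ((417.5, 144.0), (26.0, 27.0), 90.0)
[ 236  170   64   64 2287] [266.91604722 203.96414517] ((267.3538513183594, 201.66921997070312), (58.17228698730469, 58.048255920410156), 7.125016689300537)
[308 176  19  34 455] [316.82197802 192.21538462] ((316.7760009765625, 192.2320098876953), (14.310835838317871, 31.841611862182617), 10.30484676361084)
[267 190  13  23 204] [273.09313725 201.97058824] ((273.68463134765625, 201.5230712890625), (11.163125038146973, 22.450286865234375), 7.125016689300537)
[165 211  18  19 181] [173.83977901 220.32044199] ((173.5, 220.0), (18.0, 17.0), 90.0)
[ 467  266   45   99 2998] [492.51334223 315.60740494] ((489.0, 315.0), (98.0, 44.0), 90.0)h.py:18: RuntimeWarning: The iteration is not making good progress, as measured by the 
 improvement from the last ten iterations.
  return fsolve(f,back(k,uv,z1)[0,:2])
```

{"api": "jog_arm", "payload": {
  "plan": [
    {"x": 0.2, "y": -0.15, "wz": -0.04},
    {"x": 0.4, "y": -0.3, "wz": -0.08},
    {"x": 0.6, "y": -0.4, "wz": -0.12},
    {"x": 0.75, "y": -0.5, "wz": -0.16},
    {"x": 0.75, "y": -0.5, "wz": -0.2},
    {"x": 0.75, "y": -0.5, "wz": -0.24},
    {"x": 0.75, "y": -0.5, "wz": -0.28},
    {"x": 0.75, "y": -0.5, "wz": -0.32},
    {"x": 0.75, "y": -0.5, "wz": -0.35},
    {"x": 0.75, "y": -0.5, "wz": -0.37},
    {"x": 0.75, "y": -0.5, "wz": -0.37},
    {"x": 0.75, "y": -0.5, "wz": -0.37}
  ],
  "hand": -1,
  "grip_force": 40
}}

```text
invalid input at $.plan[0]: expected keys x, y, z, wx, wy, wz
```

```bash
sed -i 's/\[0,:2\])$/[0,:2],epsfcn=1e-5)/' h.py; python3 m1.py | head -7
```

```text
red w [0.5763 0.2929]
yel w [ 0.4586 -0.2889]
blu w [0.4435 0.2878]
home red [ 0.5556 -0.2989  0.002 ]
home yellow [0.556 0.408 0.002]
home blue [ 0.5566 -0.4027  0.002 ]
77 ((267.7038879394531, 200.69981384277344), (25.798154830932617, 25.94318199157715), 141.17481994628906) pan [[0.50359058 0.00525366 0.068     ]]
```

{"api": "jog_arm", "payload": {
  "plan": [
    {"x": 0.2, "y": -0.15, "z": 0, "wx": 0, "wy": 0, "wz": -0.04},
    {"x": 0.4, "y": -0.3, "z": 0, "wx": 0, "wy": 0, "wz": -0.08},
    {"x": 0.6, "y": -0.4, "z": 0, "wx": 0, "wy": 0, "wz": -0.12},
    {"x": 0.75, "y": -0.5, "z": 0, "wx": 0, "wy": 0, "wz": -0.16},
    {"x": 0.75, "y": -0.5, "z": 0, "wx": 0, "wy": 0, "wz": -0.2},
    {"x": 0.75, "y": -0.5, "z": 0, "wx": 0, "wy": 0, "wz": -0.24},
    {"x": 0.75, "y": -0.5, "z": 0, "wx": 0, "wy": 0, "wz": -0.28},
    {"x": 0.75, "y": -0.5, "z": 0, "wx": 0, "wy": 0, "wz": -0.32},
    {"x": 0.75, "y": -0.5, "z": 0, "wx": 0, "wy": 0, "wz": -0.35},
    {"x": 0.75, "y": -0.5, "z": 0, "wx": 0, "wy": 0, "wz": -0.37},
    {"x": 0.75, "y": -0.5, "z": 0, "wx": 0, "wy": 0, "wz": -0.37},
    {"x": 0.75, "y": -0.5, "z": 0, "wx": 0, "wy": 0, "wz": -0.37}
  ],
  "hand": -1,
  "grip_force": 40
}}

```text
t: 2.45
eef_pos: [0.3652, -0.4688, 0.2313]
tool_rot: [0.0, 0.709, 0.706, 0.0]
contact_force: [-1.2, 0.6, -0.4]
gripper_width: -0.002
```

{"api": "jog_arm", "payload": {
  "plan": [
    {"x": 0.2, "y": 0.12, "z": 0, "wx": 0, "wy": 0, "wz": 0},
    {"x": 0.4, "y": 0.24, "z": 0, "wx": 0, "wy": 0, "wz": 0},
    {"x": 0.6, "y": 0.36, "z": 0, "wx": 0, "wy": 0, "wz": 0},
    {"x": 0.8, "y": 0.5, "z": 0, "wx": 0, "wy": 0, "wz": 0},
    {"x": 1, "y": 0.6, "z": 0, "wx": 0, "wy": 0, "wz": 0},
    {"x": 1, "y": 0.6, "z": 0, "wx": 0, "wy": 0, "wz": 0}
  ]
}}

```text
t: 2.95
eef_pos: [0.4885, -0.2643, 0.2318]
tool_rot: [0.0, 0.708, 0.707, 0.001]
contact_force: [0.8, 0.9, 0.4]
gripper_width: 0.003
```

{"api": "jog_arm", "payload": {
  "plan": [
    {"x": 0.2, "y": 0, "z": 0, "wx": 0, "wy": 0, "wz": 0},
    {"x": 0.4, "y": 0, "z": 0, "wx": 0, "wy": 0, "wz": 0},
    {"x": 0.6, "y": 0, "z": 0, "wx": 0, "wy": 0, "wz": 0},
    {"x": 0.8, "y": 0, "z": 0, "wx": 0, "wy": 0, "wz": 0},
    {"x": 1, "y": 0, "z": 0, "wx": 0, "wy": 0, "wz": 0},
    {"x": 1, "y": 0, "z": 0, "wx": 0, "wy": 0, "wz": 0},
    {"x": 1, "y": 0, "z": 0, "wx": 0, "wy": 0, "wz": 0}
  ]
}}

```text
t: 3.53
eef_pos: [0.4889, -0.0617, 0.2325]
tool_rot: [0.0, 0.706, 0.708, 0.001]
contact_force: [-1.2, -0.5, -0.3]
gripper_width: 0.002
```

{"api": "jog_arm", "payload": {
  "plan": [
    {"x": 0.2, "y": 0, "z": 0, "wx": 0, "wy": 0, "wz": 0},
    {"x": 0.4, "y": -0.03, "z": 0, "wx": 0, "wy": 0, "wz": 0},
    {"x": 0.63, "y": -0.05, "z": 0, "wx": 0, "wy": 0, "wz": 0},
    {"x": 0.63, "y": -0.05, "z": 0, "wx": 0, "wy": 0, "wz": 0},
    {"x": 0.63, "y": -0.05, "z": 0.2, "wx": 0, "wy": 0, "wz": 0},
    {"x": 0.63, "y": -0.05, "z": 0.4, "wx": 0, "wy": 0, "wz": 0},
    {"x": 0.63, "y": -0.05, "z": 0.6, "wx": 0, "wy": 0, "wz": 0},
    {"x": 0.63, "y": -0.05, "z": 0.71, "wx": 0, "wy": 0, "wz": 0},
    {"x": 0.63, "y": -0.05, "z": 0.71, "wx": 0, "wy": 0, "wz": 0}
  ]
}}

```text
t: 4.28
eef_pos: [0.4759, 0.062, 0.0862]
tool_rot: [-0.002, 0.707, 0.707, -0.002]
contact_force: [-0.2, -0.9, -0.5]
gripper_width: 0.001
```

Run:
```python
from h import *
print(monitor.get_obs()["eef_pos"])
piv=np.array([.622,-.0125]);base=np.pi-np.deg2rad(7.5)
p=monitor.get_obs()["eef_pos"][:2]
for t in np.r_[np.linspace(-.08,1.3,11)]:
    a=base+t;d=np.array([np.cos(a),np.sin(a)]);n=np.array([np.sin(a),-np.cos(a)])  # trailing side
    off=.008+abs(n[1])*.011+abs(n[0])*.0145
    q=piv+.15*d+off*n;e=q-p;print(round(t,2),q.round(3),"x",round(e[1]/.2,2),"y",round(e[0]/.2,2))
im=cams.read_camera("side");cv2.imwrite("pics/side1.png",cv2.resize(im[130:290,170:370,::-1],None,fx=4,fy=3.75))
```

```text
[0.47594972 0.06203572 0.08622494]
-0.08 [0.48 0.04] x -0.11 y 0.02
0.06 [0.474 0.018] x -0.22 y -0.01
0.2 [ 0.471 -0.002] x -0.32 y -0.02
0.33 [ 0.471 -0.022] x -0.42 y -0.03
0.47 [ 0.473 -0.041] x -0.51 y -0.02
0.61 [ 0.478 -0.06 ] x -0.61 y 0.01
0.75 [ 0.485 -0.079] x -0.7 y 0.05
0.89 [ 0.495 -0.096] x -0.79 y 0.1
1.02 [ 0.508 -0.113] x -0.87 y 0.16
1.16 [ 0.523 -0.128] x -0.95 y 0.23
1.3 [ 0.54  -0.141] x -1.01 y 0.32
```

View pics/side1.png

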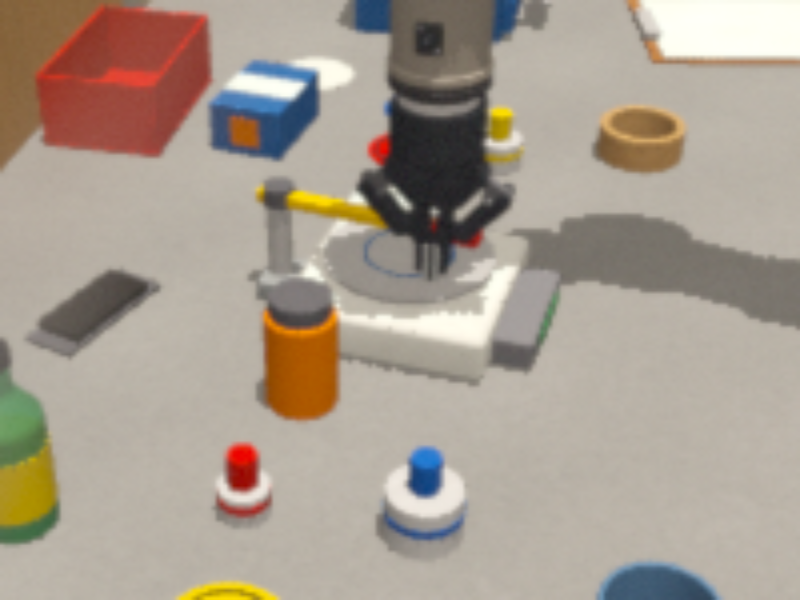

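The fingers are down on the left side of the bar at (430,260), clear of the can, so I sweep now.

{"api": "jog_arm", "payload": {
  "plan": [
    {"x": -0.11, "y": 0.02, "z": 0, "wx": 0, "wy": 0, "wz": 0},
    {"x": -0.22, "y": -0.01, "z": 0, "wx": 0, "wy": 0, "wz": 0},
    {"x": -0.32, "y": -0.02, "z": 0, "wx": 0, "wy": 0, "wz": 0},
    {"x": -0.42, "y": -0.03, "z": 0, "wx": 0, "wy": 0, "wz": 0},
    {"x": -0.51, "y": -0.02, "z": 0, "wx": 0, "wy": 0, "wz": 0},
    {"x": -0.61, "y": 0.01, "z": 0, "wx": 0, "wy": 0, "wz": 0},
    {"x": -0.7, "y": 0.05, "z": 0, "wx": 0, "wy": 0, "wz": 0},
    {"x": -0.79, "y": 0.1, "z": 0, "wx": 0, "wy": 0, "wz": 0},
    {"x": -0.87, "y": 0.16, "z": 0, "wx": 0, "wy": 0, "wz": 0},
    {"x": -0.95, "y": 0.23, "z": 0, "wx": 0, "wy": 0, "wz": 0},
    {"x": -1.0, "y": 0.32, "z": 0, "wx": 0, "wy": 0, "wz": 0},
    {"x": -1.0, "y": 0.33, "z": 0, "wx": 0, "wy": 0, "wz": 0}
  ]
}}

```text
t: 5.33
eef_pos: [0.5476, -0.1414, 0.0912]
tool_rot: [0.002, 0.709, 0.705, 0.001]
contact_force: [-0.3, 0.8, 0.9]
gripper_width: 0.002
```

{"api": "jog_arm", "payload": {
  "plan": [
    {"x": -0.01, "y": 0.03, "z": 0, "wx": 0, "wy": 0, "wz": 0},
    {"x": -0.01, "y": 0.05, "z": 0, "wx": 0, "wy": 0, "wz": 0},
    {"x": -0.01, "y": 0.05, "z": 0, "wx": 0, "wy": 0, "wz": 0},
    {"x": -0.01, "y": 0.05, "z": 0, "wx": 0, "wy": 0, "wz": 0}
  ]
}}

```text
t: 5.67
eef_pos: [0.5538, -0.1432, 0.0917]
tool_rot: [-0.001, 0.709, 0.705, -0.002]
contact_force: [-11.3, 1.5, 7.1]
gripper_width: 0.0
```

Run:
```python
from h import *
o=monitor.get_obs();print(o["eef_pos"],o["contact_force"])
im=cams.read_camera("side");cv2.imwrite("pics/side2.png",cv2.resize(im[110:270,170:370,::-1],None,fx=4,fy=3.75))
```

```text
[ 0.55375311 -0.14316831  0.09170029] [-11.33887761   1.47713809   7.09335699]
```

View pics/side2.png

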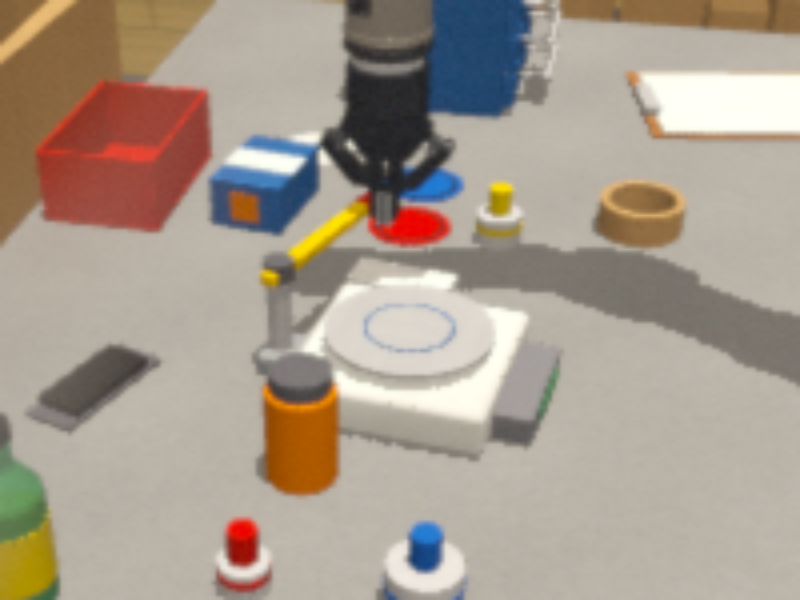

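The bar is at its stop: it points right, with 11 N on the fingers. Now I retreat and go to the red weight.

{"api": "jog_arm", "payload": {
  "plan": [
    {"x": 0.02, "y": -0.1, "z": 0, "wx": 0, "wy": 0, "wz": 0},
    {"x": 0.05, "y": -0.12, "z": -0.15, "wx": 0, "wy": 0, "wz": 0},
    {"x": 0.1, "y": -0.1, "z": -0.35, "wx": 0, "wy": 0, "wz": 0},
    {"x": 0.25, "y": -0.05, "z": -0.5, "wx": 0, "wy": 0, "wz": 0},
    {"x": 0.4, "y": 0, "z": -0.6, "wx": 0, "wy": 0, "wz": 0},
    {"x": 0.6, "y": 0.02, "z": -0.6, "wx": 0, "wy": 0, "wz": 0},
    {"x": 0.8, "y": 0.05, "z": -0.6, "wx": 0, "wy": 0, "wz": 0},
    {"x": 1, "y": 0.07, "z": -0.6, "wx": 0, "wy": 0, "wz": 0},
    {"x": 1, "y": 0.1, "z": -0.6, "wx": 0, "wy": 0, "wz": 0}
  ]
}}

```text
t: 6.47
eef_pos: [0.5746, 0.0682, 0.2137]
tool_rot: [-0.002, 0.705, 0.709, 0.001]
contact_force: [-0.3, 0.4, 0.1]
gripper_width: -0.004
```

{"api": "jog_arm", "payload": {
  "plan": [
    {"x": 0.2, "y": 0, "z": 0, "wx": 0, "wy": 0, "wz": 0},
    {"x": 0.4, "y": 0, "z": 0, "wx": 0, "wy": 0, "wz": 0},
    {"x": 0.6, "y": 0, "z": 0, "wx": 0, "wy": 0, "wz": 0},
    {"x": 0.75, "y": 0, "z": 0, "wx": 0, "wy": 0, "wz": 0},
    {"x": 0.85, "y": 0, "z": 0, "wx": 0, "wy": 0, "wz": 0},
    {"x": 0.85, "y": 0, "z": 0, "wx": 0, "wy": 0, "wz": 0},
    {"x": 0.85, "y": 0, "z": 0, "wx": 0, "wy": 0, "wz": 0}
  ],
  "hand": 0.2
}}

```text
t: 7.05
eef_pos: [0.5729, 0.2399, 0.2154]
tool_rot: [-0.002, 0.704, 0.711, 0.002]
contact_force: [0.5, -0.7, -0.6]
gripper_width: 0.601
```

```bash
cat > m2.py <<'E'
# usage: m2.py colour : weight position from top, side and wrist; home; pan seen by wrist
from h import *
import sys
o=monitor.get_obs();print("t",round(o["t"],1),"tcp",o["eef_pos"].round(4),"q",o["q"].round(2))
c=sys.argv[1];H={"red":(.03,.062),"yellow":(.036,.068),"blue":(.048,.08)}[c];z=float(sys.argv[2]) if len(sys.argv)>2 else 0
for cam in sys.argv[3].split(",") if len(sys.argv)>3 else("top","wrist"):
    k=cams.get_calibration(cam);im=cams.read_camera(cam)
    if cam=="wrist": cv2.imwrite("pics/wrist.png",im[:,:,::-1])
    for ce,s in blobs(im,c,amin=15):
        p=cyl(k,ce,.012,z+H[0],z+H[1])
        if .4<p[0]<.65 and abs(p[1])<.5: print(cam,ce.round(1),s[2:],"as knob",p.round(4),"as mat",back(k,ce,.002)[0,:2].round(4))
E
python3 m2.py red
```

```text
t 7.0 tcp [0.5729 0.2399 0.2154] q [-0.06  0.47 -0.59  1.68  0.29  1.08 -0.72]
top [326.7 177.9] [16 10 85] as knob [ 0.5783 -0.1732] as mat [ 0.5846 -0.1801]
top [364.6 187.7] [ 29  29 597] as knob [ 0.5503 -0.2881] as mat [ 0.5556 -0.2989]
wrist [261.  114.3] [ 27  29 617] as knob [0.5755 0.2898] as mat [0.5759 0.2851]
```

View pics/wrist.png

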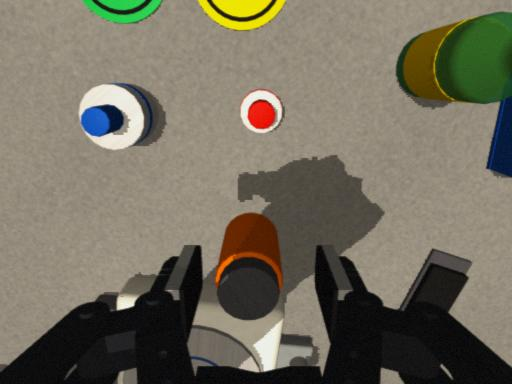

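The wrist view shows the red weight at (261,114), the blue at (100,120), and the fingers open. Now I descend on red.

{"api": "jog_arm", "payload": {
  "plan": [
    {"x": 0.13, "y": 0.01, "z": 0, "wx": 0, "wy": 0, "wz": 0},
    {"x": 0.26, "y": 0.015, "z": 0.05, "wx": 0, "wy": 0, "wz": 0},
    {"x": 0.26, "y": 0.015, "z": 0.2, "wx": 0, "wy": 0, "wz": 0},
    {"x": 0.26, "y": 0.015, "z": 0.4, "wx": 0, "wy": 0, "wz": 0},
    {"x": 0.26, "y": 0.015, "z": 0.55, "wx": 0, "wy": 0, "wz": 0},
    {"x": 0.26, "y": 0.015, "z": 0.7, "wx": 0, "wy": 0, "wz": 0},
    {"x": 0.26, "y": 0.015, "z": 0.8, "wx": 0, "wy": 0, "wz": 0},
    {"x": 0.26, "y": 0.015, "z": 0.86, "wx": 0, "wy": 0, "wz": 0},
    {"x": 0.26, "y": 0.015, "z": 0.9, "wx": 0, "wy": 0, "wz": 0},
    {"x": 0.26, "y": 0.015, "z": 0.9, "wx": 0, "wy": 0, "wz": 0},
    {"x": 0.26, "y": 0.015, "z": 0.9, "wx": 0, "wy": 0, "wz": 0}
  ]
}}

```text
t: 8.07
eef_pos: [0.5773, 0.289, 0.0359]
tool_rot: [-0.001, 0.706, 0.709, 0.001]
contact_force: [-0.3, -0.1, 0.6]
gripper_width: 0.599
```

{"api": "jog_arm", "payload": {
  "plan": [
    {"x": 0.01, "y": 0, "z": 0.01, "wx": 0, "wy": 0, "wz": 0},
    {"x": 0.01, "y": 0, "z": 0.01, "wx": 0, "wy": 0, "wz": 0},
    {"x": 0.01, "y": 0, "z": 0.01, "wx": 0, "wy": 0, "wz": 0},
    {"x": 0.01, "y": 0, "z": 0.01, "wx": 0, "wy": 0, "wz": 0},
    {"x": 0.01, "y": 0, "z": 0.01, "wx": 0, "wy": 0, "wz": 0},
    {"x": 0.01, "y": 0, "z": 0.01, "wx": 0, "wy": 0, "wz": 0},
    {"x": 0.01, "y": 0, "z": 0.01, "wx": 0, "wy": 0, "wz": 0},
    {"x": 0.01, "y": 0, "z": 0.01, "wx": 0, "wy": 0, "wz": 0}
  ],
  "hand": -1
}}

```text
t: 8.73
eef_pos: [0.578, 0.2918, 0.0353]
tool_rot: [-0.001, 0.706, 0.709, 0.002]
contact_force: [-1.4, 0.6, 6.5]
gripper_width: 0.263
```

{"api": "jog_arm", "payload": {
  "plan": [
    {"x": 0, "y": 0, "z": -0.1, "wx": 0, "wy": 0, "wz": 0},
    {"x": 0, "y": 0, "z": -0.25, "wx": 0, "wy": 0, "wz": 0},
    {"x": 0, "y": 0, "z": -0.45, "wx": 0, "wy": 0, "wz": 0},
    {"x": 0, "y": 0, "z": -0.65, "wx": 0, "wy": 0, "wz": 0},
    {"x": -0.1, "y": -0.05, "z": -0.8, "wx": 0, "wy": 0, "wz": 0},
    {"x": -0.25, "y": -0.1, "z": -0.85, "wx": 0, "wy": 0, "wz": 0},
    {"x": -0.4, "y": -0.15, "z": -0.85, "wx": 0, "wy": 0, "wz": 0},
    {"x": -0.55, "y": -0.2, "z": -0.85, "wx": 0, "wy": 0, "wz": 0},
    {"x": -0.7, "y": -0.25, "z": -0.85, "wx": 0, "wy": 0, "wz": 0},
    {"x": -0.8, "y": -0.3, "z": -0.85, "wx": 0, "wy": 0, "wz": 0},
    {"x": -0.8, "y": -0.3, "z": -0.85, "wx": 0, "wy": 0, "wz": 0}
  ]
}}

```text
t: 9.65
eef_pos: [0.5165, 0.1248, 0.2038]
tool_rot: [0.0, 0.708, 0.707, 0.0]
contact_force: [-0.7, 0.0, -1.8]
gripper_width: 0.266
```

Run:
```python
from h import *
o=monitor.get_obs();print(o["eef_pos"],o["gripper_width"])
im=cams.read_camera("wrist");k=cams.get_calibration("wrist");cv2.imwrite("pics/w3.png",im[:,:,::-1])
h=cv2.cvtColor(im,cv2.COLOR_RGB2HSV).astype(int)
m=(abs(h[...,0]-110)<14)&(h[...,1]>50)
ys,xs=np.nonzero(m);print(len(xs));P=back(k,np.c_[xs,ys],.068)[:,:2]
P=P[np.hypot(*(P-[.503,.005]).T)<.06]
A=np.c_[2*P,np.ones(len(P))];s=np.linalg.lstsq(A,(P**2).sum(1),rcond=None)[0];print(len(P),"centre",s[:2],"r",np.sqrt(s[2]+s[0]**2+s[1]**2))
```

```text
[0.51646663 0.12480091 0.20377937] 0.26570795464123825
4245
640 centre [0.50289684 0.00786319] r 0.04544221112257208
```

View pics/w3.png

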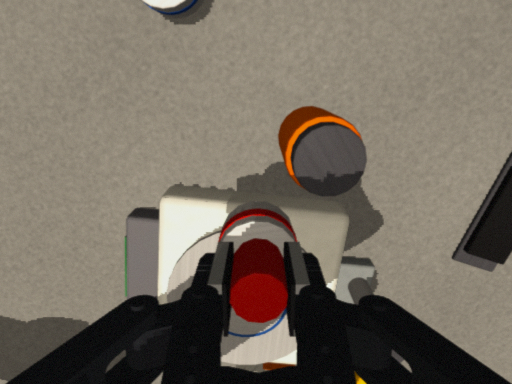

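The red weight is firmly held upright. Next I move it over the pan and stop about 10 mm above it.

{"api": "jog_arm", "payload": {
  "plan": [
    {"x": -0.15, "y": -0.02, "z": 0, "wx": 0, "wy": 0, "wz": 0},
    {"x": -0.3, "y": -0.04, "z": 0, "wx": 0, "wy": 0, "wz": 0},
    {"x": -0.45, "y": -0.06, "z": 0, "wx": 0, "wy": 0, "wz": 0},
    {"x": -0.57, "y": -0.065, "z": 0.05, "wx": 0, "wy": 0, "wz": 0},
    {"x": -0.6, "y": -0.065, "z": 0.15, "wx": 0, "wy": 0, "wz": 0},
    {"x": -0.6, "y": -0.065, "z": 0.25, "wx": 0, "wy": 0, "wz": 0},
    {"x": -0.6, "y": -0.065, "z": 0.35, "wx": 0, "wy": 0, "wz": 0},
    {"x": -0.6, "y": -0.065, "z": 0.42, "wx": 0, "wy": 0, "wz": 0},
    {"x": -0.6, "y": -0.065, "z": 0.45, "wx": 0, "wy": 0, "wz": 0},
    {"x": -0.6, "y": -0.065, "z": 0.45, "wx": 0, "wy": 0, "wz": 0}
  ]
}}

```text
t: 10.53
eef_pos: [0.5042, 0.0088, 0.1128]
tool_rot: [-0.001, 0.706, 0.708, 0.001]
contact_force: [-0.8, 0.2, -1.7]
gripper_width: 0.265
```

{"api": "jog_arm", "payload": {
  "plan": [
    {"x": -0.015, "y": 0, "z": 0.01, "wx": 0, "wy": 0, "wz": 0},
    {"x": -0.02, "y": 0, "z": 0.02, "wx": 0, "wy": 0, "wz": 0},
    {"x": -0.02, "y": 0, "z": 0.03, "wx": 0, "wy": 0, "wz": 0},
    {"x": -0.02, "y": 0, "z": 0.04, "wx": 0, "wy": 0, "wz": 0},
    {"x": -0.02, "y": 0, "z": 0.05, "wx": 0, "wy": 0, "wz": 0},
    {"x": -0.02, "y": 0, "z": 0.057, "wx": 0, "wy": 0, "wz": 0},
    {"x": -0.02, "y": 0, "z": 0.057, "wx": 0, "wy": 0, "wz": 0},
    {"x": -0.02, "y": 0, "z": 0.057, "wx": 0, "wy": 0, "wz": 0}
  ]
}}

```text
t: 11.2
eef_pos: [0.5045, 0.0049, 0.1016]
tool_rot: [-0.001, 0.706, 0.708, 0.001]
contact_force: [0.2, -0.9, 0.2]
gripper_width: 0.267
```

{"api": "jog_arm", "payload": {
  "plan": [
    {"x": 0, "y": 0, "z": 0, "wx": 0, "wy": 0, "wz": 0},
    {"x": 0, "y": 0, "z": 0, "wx": 0, "wy": 0, "wz": 0},
    {"x": 0, "y": 0, "z": 0, "wx": 0, "wy": 0, "wz": 0},
    {"x": 0, "y": 0, "z": 0, "wx": 0, "wy": 0, "wz": 0},
    {"x": 0, "y": 0, "z": 0, "wx": 0, "wy": 0, "wz": 0},
    {"x": 0, "y": 0, "z": 0, "wx": 0, "wy": 0, "wz": 0},
    {"x": 0, "y": 0, "z": 0, "wx": 0, "wy": 0, "wz": 0},
    {"x": 0, "y": 0, "z": 0, "wx": 0, "wy": 0, "wz": 0},
    {"x": 0, "y": 0, "z": 0, "wx": 0, "wy": 0, "wz": 0},
    {"x": 0, "y": 0, "z": 0, "wx": 0, "wy": 0, "wz": 0},
    {"x": 0, "y": 0, "z": 0, "wx": 0, "wy": 0, "wz": 0},
    {"x": 0, "y": 0, "z": 0, "wx": 0, "wy": 0, "wz": 0}
  ],
  "hand": 0.2
}}

```text
t: 12.2
eef_pos: [0.5045, 0.0049, 0.1016]
tool_rot: [-0.001, 0.706, 0.708, 0.001]
contact_force: [-0.2, 0.3, 0.5]
gripper_width: 0.596
```

```bash
python3 m2.py red 0.0663 side,wrist
```

```text
t 12.2 tcp [0.5045 0.0049 0.1016] q [ 0.3   0.42 -0.52  2.04  0.3   0.75 -0.41]
side [270.8 172.6] [13  5 46] as knob [ 0.523 -0.085] as mat [ 0.5535 -0.2738]
side [272.3 185.8] [ 6 10 52] as knob [0.5025 0.002 ] as mat [ 0.5295 -0.1716]
side [272.2 195.2] [10  3 17] as knob [0.4928 0.0593] as mat [ 0.5181 -0.1043]
wrist [237.4 222. ] [ 49  28 126] as knob [0.4964 0.0311] as mat [ 0.4888 -0.0175]
wrist [280.3 222.5] [23 16 44] as knob [0.5133 0.0309] as mat [ 0.5213 -0.0178]
wrist [294.8 239.9] [ 5 13 17] as knob [0.5193 0.0232] as mat [ 0.5328 -0.0322]
wrist [256.2 297.5] [  59   50 2255] as knob [ 0.5038 -0.0046] as mat [ 0.5031 -0.0838]
```

View pics/wrist.png

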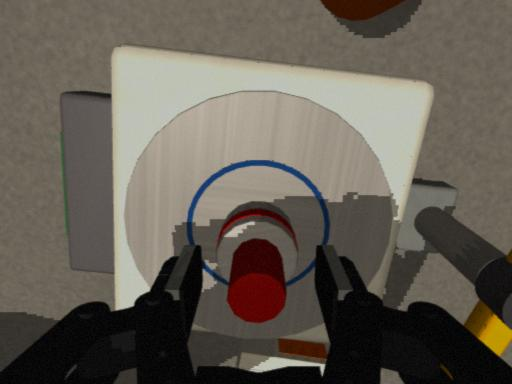

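```bash
cat > ring.py <<'E'
from h import *
im=cv2.imread("pics/wrist.png")[:,:,::-1];k=cams.get_calibration("wrist");z=.0663
h=cv2.cvtColor(np.ascontiguousarray(im),cv2.COLOR_RGB2HSV).astype(int)
m=(abs(h[...,0]-110)<12)&(h[...,1]>90);ys,xs=np.nonzero(m);P=back(k,np.c_[xs,ys],z)[:,:2];P=P[np.hypot(*(P-[.503,.005]).T)<.055]
for _ in range(5):
    A=np.c_[2*P,np.ones(len(P))];s=np.linalg.lstsq(A,(P**2).sum(1),rcond=None)[0];r=np.sqrt(s[2]+s[0]**2+s[1]**2)
    P=P[abs(np.hypot(*(P-s[:2]).T)-r)<.004]
print(len(P),"ring",s[:2].round(4),"r",r.round(4))
hm=cv2.inRange(cv2.cvtColor(np.ascontiguousarray(im),cv2.COLOR_RGB2HSV),(0,150,60),(6,255,255));ys,xs=np.nonzero(hm[236:325,215:300]);print("knob rows",ys.min()+236,ys.max()+236,"cols",xs.min()+215,xs.max()+215)
for y in(-.005,0,.005,.01): print(y,proj(k,[[.5045,y-.012,z+.062],[.5045,y+.012,z+.062],[.5045,y+.02,z+.03]])[:,1])
E
python3 ring.py
```

```text
1563 ring [0.5043 0.005 ] r 0.0385
knob rows 236 322 cols 218 296
-0.005 [341.7325664  290.85115003 236.44491543]
0 [331.57319642 279.54054298 226.59224952]
0.005 [321.18895198 267.96553328 216.54990127]
0.01 [310.57228325 256.11674007 206.31233982]
```

The red weight is centred, with both ring and weight at (0.504, 0.005). I regrip it and carry it to the red mat at (0.556, −0.299).

{"api": "jog_arm", "payload": {
  "plan": [
    {"x": 0, "y": 0, "z": 0, "wx": 0, "wy": 0, "wz": 0},
    {"x": 0, "y": 0, "z": 0, "wx": 0, "wy": 0, "wz": 0},
    {"x": 0, "y": 0, "z": 0, "wx": 0, "wy": 0, "wz": 0},
    {"x": 0, "y": 0, "z": 0, "wx": 0, "wy": 0, "wz": 0},
    {"x": 0, "y": 0, "z": 0, "wx": 0, "wy": 0, "wz": 0},
    {"x": 0, "y": 0, "z": 0, "wx": 0, "wy": 0, "wz": 0},
    {"x": 0, "y": 0, "z": 0, "wx": 0, "wy": 0, "wz": 0},
    {"x": 0, "y": 0, "z": -0.1, "wx": 0, "wy": 0, "wz": 0},
    {"x": 0, "y": 0, "z": -0.25, "wx": 0, "wy": 0, "wz": 0},
    {"x": 0, "y": 0, "z": -0.4, "wx": 0, "wy": 0, "wz": 0},
    {"x": 0, "y": 0, "z": -0.5, "wx": 0, "wy": 0, "wz": 0},
    {"x": 0, "y": 0, "z": -0.5, "wx": 0, "wy": 0, "wz": 0}
  ],
  "hand": -1
}}

```text
t: 13.3
eef_pos: [0.507, 0.0051, 0.2057]
tool_rot: [0.002, 0.706, 0.708, 0.004]
contact_force: [0.4, 0.8, -0.9]
gripper_width: 0.27
```

{"api": "jog_arm", "payload": {
  "plan": [
    {"x": -0.12, "y": 0.02, "z": 0, "wx": 0, "wy": 0, "wz": 0},
    {"x": -0.27, "y": 0.05, "z": 0, "wx": 0, "wy": 0, "wz": 0},
    {"x": -0.43, "y": 0.08, "z": 0, "wx": 0, "wy": 0, "wz": 0},
    {"x": -0.6, "y": 0.12, "z": 0, "wx": 0, "wy": 0, "wz": 0},
    {"x": -0.8, "y": 0.15, "z": 0, "wx": 0, "wy": 0, "wz": 0},
    {"x": -1, "y": 0.18, "z": 0, "wx": 0, "wy": 0, "wz": 0},
    {"x": -1, "y": 0.2, "z": 0, "wx": 0, "wy": 0, "wz": 0},
    {"x": -1, "y": 0.2, "z": 0, "wx": 0, "wy": 0, "wz": 0}
  ]
}}

```text
t: 13.97
eef_pos: [0.5468, -0.198, 0.2039]
tool_rot: [0.001, 0.708, 0.706, 0.003]
contact_force: [0.5, 1.6, -1.1]
gripper_width: 0.273
```

{"api": "jog_arm", "payload": {
  "plan": [
    {"x": -0.15, "y": 0.02, "z": 0, "wx": 0, "wy": 0, "wz": 0},
    {"x": -0.32, "y": 0.04, "z": 0, "wx": 0, "wy": 0, "wz": 0},
    {"x": -0.45, "y": 0.045, "z": 0.03, "wx": 0, "wy": 0, "wz": 0},
    {"x": -0.505, "y": 0.045, "z": 0.15, "wx": 0, "wy": 0, "wz": 0},
    {"x": -0.505, "y": 0.045, "z": 0.3, "wx": 0, "wy": 0, "wz": 0},
    {"x": -0.505, "y": 0.045, "z": 0.45, "wx": 0, "wy": 0, "wz": 0},
    {"x": -0.505, "y": 0.045, "z": 0.58, "wx": 0, "wy": 0, "wz": 0},
    {"x": -0.505, "y": 0.045, "z": 0.68, "wx": 0, "wy": 0, "wz": 0},
    {"x": -0.505, "y": 0.045, "z": 0.74, "wx": 0, "wy": 0, "wz": 0},
    {"x": -0.505, "y": 0.045, "z": 0.77, "wx": 0, "wy": 0, "wz": 0},
    {"x": -0.505, "y": 0.045, "z": 0.77, "wx": 0, "wy": 0, "wz": 0}
  ]
}}

```text
t: 14.88
eef_pos: [0.5558, -0.2973, 0.0485]
tool_rot: [0.0, 0.708, 0.706, 0.003]
contact_force: [0.1, 0.8, -0.7]
gripper_width: 0.261
```

{"api": "jog_arm", "payload": {
  "plan": [
    {"x": -0.005, "y": 0, "z": 0.015, "wx": 0, "wy": 0, "wz": 0},
    {"x": -0.007, "y": 0, "z": 0.03, "wx": 0, "wy": 0, "wz": 0},
    {"x": -0.007, "y": 0, "z": 0.043, "wx": 0, "wy": 0, "wz": 0},
    {"x": -0.007, "y": 0, "z": 0.053, "wx": 0, "wy": 0, "wz": 0},
    {"x": -0.007, "y": 0, "z": 0.056, "wx": 0, "wy": 0, "wz": 0},
    {"x": -0.007, "y": 0, "z": 0.056, "wx": 0, "wy": 0, "wz": 0},
    {"x": -0.007, "y": 0, "z": 0.056, "wx": 0, "wy": 0, "wz": 0}
  ]
}}

```text
t: 15.47
eef_pos: [0.556, -0.2988, 0.0376]
tool_rot: [0.0, 0.708, 0.706, 0.003]
contact_force: [0.1, 0.5, -1.2]
gripper_width: 0.268
```

{"api": "jog_arm", "payload": {
  "plan": [
    {"x": 0, "y": 0, "z": 0, "wx": 0, "wy": 0, "wz": 0},
    {"x": 0, "y": 0, "z": 0, "wx": 0, "wy": 0, "wz": 0},
    {"x": 0, "y": 0, "z": 0, "wx": 0, "wy": 0, "wz": 0},
    {"x": 0, "y": 0, "z": 0, "wx": 0, "wy": 0, "wz": 0},
    {"x": 0, "y": 0, "z": 0, "wx": 0, "wy": 0, "wz": 0},
    {"x": 0, "y": 0, "z": 0, "wx": 0, "wy": 0, "wz": 0},
    {"x": 0, "y": 0, "z": -0.1, "wx": 0, "wy": 0, "wz": 0},
    {"x": 0, "y": 0, "z": -0.25, "wx": 0, "wy": 0, "wz": 0},
    {"x": 0, "y": 0, "z": -0.42, "wx": 0, "wy": 0, "wz": 0},
    {"x": -0.1, "y": -0.1, "z": -0.6, "wx": 0, "wy": 0, "wz": 0},
    {"x": -0.3, "y": -0.3, "z": -0.8, "wx": 0, "wy": 0, "wz": 0},
    {"x": -0.3, "y": -0.3, "z": -0.85, "wx": 0, "wy": 0, "wz": 0}
  ],
  "hand": 0.2
}}

```text
t: 16.47
eef_pos: [0.4934, -0.3604, 0.2081]
tool_rot: [0.0, 0.708, 0.706, 0.002]
contact_force: [-0.7, -1.6, -0.8]
gripper_width: 0.598
```

```bash
python3 m2.py yellow 0 top,wrist,side; python3 m2.py red 0.002 wrist,side
```

```text
t 16.5 tcp [ 0.4934 -0.3604  0.2081] q [ 0.85  0.43 -0.42  1.72  0.19  1.04  0.36]
top [298.4 167.7] [ 43  20 225] as knob [ 0.607  -0.0863] as mat [ 0.6154 -0.0907]
top [139.2 183.5] [ 29  28 551] as knob [0.5498 0.3936] as mat [0.5559 0.408 ]
top [365.5 217.8] [ 9  8 51] as knob [ 0.4588 -0.2887] as mat [ 0.4614 -0.3011]
wrist [215.6  79.4] [ 31  30 719] as knob [ 0.4589 -0.2881] as mat [ 0.4524 -0.2881]
side [294.8 162.3] [ 6  8 39] as knob [ 0.4572 -0.2935] as mat [ 0.4651 -0.3867]
side [251.6 171.6] [ 20  17 103] as knob [ 0.6158 -0.179 ] as mat [ 0.6351 -0.264 ]
side [237.  183.5] [ 5  4 16] as knob [ 0.6497 -0.0802] as mat [ 0.6715 -0.158 ]
side [225.6 298.5] [ 34  28 727] as knob [0.5404 0.4484] as mat [0.5543 0.4088]
t 16.6 tcp [ 0.4944 -0.3626  0.2097] q [ 0.85  0.43 -0.42  1.71  0.19  1.03  0.36]
wrist [318.8  93.1] [  93   96 2242] as knob [ 0.5464 -0.294 ] as mat [ 0.5555 -0.2958]
wrist [318.9  95.2] [  71   74 3301] as knob [ 0.5466 -0.2958] as mat [ 0.5556 -0.2978]
side [272.1 159.3] [ 5  8 37] as knob [ 0.5554 -0.3066] as mat [ 0.5691 -0.3928]
side [263.7 161.6] [ 7  7 26] as knob [ 0.5864 -0.2792] as mat [ 0.6021 -0.3636]
side [271.6 170.4] [ 21   9 118] as knob [ 0.5407 -0.213 ] as mat [ 0.5535 -0.293 ]h.py:18: RuntimeWarning: The iteration is not making good progress, as measured by the 
 improvement from the last ten iterations.
  return fsolve(f,back(k,uv,z1)[0,:2],epsfcn=1e-5)
```

{"api": "jog_arm", "payload": {
  "plan": [
    {"x": 0.2, "y": -0.09, "z": 0, "wx": 0, "wy": 0, "wz": 0},
    {"x": 0.37, "y": -0.178, "z": 0.05, "wx": 0, "wy": 0, "wz": 0},
    {"x": 0.37, "y": -0.178, "z": 0.2, "wx": 0, "wy": 0, "wz": 0},
    {"x": 0.37, "y": -0.178, "z": 0.4, "wx": 0, "wy": 0, "wz": 0},
    {"x": 0.37, "y": -0.178, "z": 0.55, "wx": 0, "wy": 0, "wz": 0},
    {"x": 0.37, "y": -0.178, "z": 0.7, "wx": 0, "wy": 0, "wz": 0},
    {"x": 0.37, "y": -0.178, "z": 0.79, "wx": 0, "wy": 0, "wz": 0},
    {"x": 0.37, "y": -0.178, "z": 0.83, "wx": 0, "wy": 0, "wz": 0},
    {"x": 0.37, "y": -0.178, "z": 0.84, "wx": 0, "wy": 0, "wz": 0},
    {"x": 0.37, "y": -0.178, "z": 0.84, "wx": 0, "wy": 0, "wz": 0},
    {"x": 0.37, "y": -0.178, "z": 0.84, "wx": 0, "wy": 0, "wz": 0}
  ]
}}

```text
t: 17.63
eef_pos: [0.4615, -0.2836, 0.0398]
tool_rot: [0.001, 0.708, 0.706, 0.003]
contact_force: [-0.4, -0.5, -0.7]
gripper_width: 0.599
```

{"api": "jog_arm", "payload": {
  "plan": [
    {"x": -0.025, "y": -0.012, "z": -0.007, "wx": 0, "wy": 0, "wz": 0},
    {"x": -0.025, "y": -0.012, "z": -0.007, "wx": 0, "wy": 0, "wz": 0},
    {"x": -0.025, "y": -0.012, "z": -0.007, "wx": 0, "wy": 0, "wz": 0}
  ]
}}

```text
t: 17.88
eef_pos: [0.4595, -0.2896, 0.0423]
tool_rot: [0.002, 0.708, 0.706, 0.004]
contact_force: [-0.1, 0.3, 0.4]
gripper_width: 0.601
```

{"api": "jog_arm", "payload": {
  "plan": [
    {"x": 0, "y": 0, "z": 0, "wx": 0, "wy": 0, "wz": 0},
    {"x": 0, "y": 0, "z": 0, "wx": 0, "wy": 0, "wz": 0},
    {"x": 0, "y": 0, "z": 0, "wx": 0, "wy": 0, "wz": 0},
    {"x": 0, "y": 0, "z": 0, "wx": 0, "wy": 0, "wz": 0},
    {"x": 0, "y": 0, "z": 0, "wx": 0, "wy": 0, "wz": 0},
    {"x": 0, "y": 0, "z": 0, "wx": 0, "wy": 0, "wz": 0},
    {"x": 0, "y": 0, "z": 0, "wx": 0, "wy": 0, "wz": 0},
    {"x": 0, "y": 0, "z": 0, "wx": 0, "wy": 0, "wz": 0}
  ],
  "hand": -1
}}

```text
t: 18.55
eef_pos: [0.4596, -0.2899, 0.0427]
tool_rot: [0.002, 0.708, 0.706, 0.003]
contact_force: [-1.7, 0.1, 5.1]
gripper_width: 0.271
```

{"api": "jog_arm", "payload": {
  "plan": [
    {"x": 0, "y": 0, "z": -0.1, "wx": 0, "wy": 0, "wz": 0},
    {"x": 0, "y": 0, "z": -0.25, "wx": 0, "wy": 0, "wz": 0},
    {"x": 0, "y": 0, "z": -0.45, "wx": 0, "wy": 0, "wz": 0},
    {"x": 0, "y": 0, "z": -0.65, "wx": 0, "wy": 0, "wz": 0},
    {"x": 0.1, "y": 0.02, "z": -0.8, "wx": 0, "wy": 0, "wz": 0},
    {"x": 0.25, "y": 0.05, "z": -0.8, "wx": 0, "wy": 0, "wz": 0},
    {"x": 0.4, "y": 0.1, "z": -0.8, "wx": 0, "wy": 0, "wz": 0},
    {"x": 0.55, "y": 0.12, "z": -0.8, "wx": 0, "wy": 0, "wz": 0},
    {"x": 0.7, "y": 0.15, "z": -0.8, "wx": 0, "wy": 0, "wz": 0},
    {"x": 0.8, "y": 0.15, "z": -0.8, "wx": 0, "wy": 0, "wz": 0},
    {"x": 0.8, "y": 0.15, "z": -0.8, "wx": 0, "wy": 0, "wz": 0}
  ]
}}

```text
t: 19.47
eef_pos: [0.4889, -0.1245, 0.203]
tool_rot: [0.001, 0.705, 0.709, 0.004]
contact_force: [0.2, 0.5, -2.0]
gripper_width: 0.263
```

{"api": "jog_arm", "payload": {
  "plan": [
    {"x": 0.15, "y": 0.02, "z": 0, "wx": 0, "wy": 0, "wz": 0},
    {"x": 0.3, "y": 0.04, "z": 0, "wx": 0, "wy": 0, "wz": 0},
    {"x": 0.45, "y": 0.06, "z": 0, "wx": 0, "wy": 0, "wz": 0},
    {"x": 0.58, "y": 0.075, "z": 0, "wx": 0, "wy": 0, "wz": 0},
    {"x": 0.64, "y": 0.075, "z": 0.08, "wx": 0, "wy": 0, "wz": 0},
    {"x": 0.64, "y": 0.075, "z": 0.18, "wx": 0, "wy": 0, "wz": 0},
    {"x": 0.64, "y": 0.075, "z": 0.28, "wx": 0, "wy": 0, "wz": 0},
    {"x": 0.64, "y": 0.075, "z": 0.37, "wx": 0, "wy": 0, "wz": 0},
    {"x": 0.64, "y": 0.075, "z": 0.42, "wx": 0, "wy": 0, "wz": 0},
    {"x": 0.64, "y": 0.075, "z": 0.42, "wx": 0, "wy": 0, "wz": 0},
    {"x": 0.64, "y": 0.075, "z": 0.42, "wx": 0, "wy": 0, "wz": 0}
  ]
}}

```text
t: 20.38
eef_pos: [0.5036, 0.0037, 0.1194]
tool_rot: [0.0, 0.706, 0.709, 0.004]
contact_force: [-1.0, 0.1, -2.3]
gripper_width: 0.264
```

To z 0.1076, which is 0.059 down.

{"api": "jog_arm", "payload": {
  "plan": [
    {"x": 0, "y": 0.003, "z": 0.01, "wx": 0, "wy": 0, "wz": 0},
    {"x": 0, "y": 0.003, "z": 0.02, "wx": 0, "wy": 0, "wz": 0},
    {"x": 0, "y": 0.003, "z": 0.03, "wx": 0, "wy": 0, "wz": 0},
    {"x": 0, "y": 0.003, "z": 0.04, "wx": 0, "wy": 0, "wz": 0},
    {"x": 0, "y": 0.003, "z": 0.05, "wx": 0, "wy": 0, "wz": 0},
    {"x": 0, "y": 0.003, "z": 0.059, "wx": 0, "wy": 0, "wz": 0},
    {"x": 0, "y": 0.003, "z": 0.059, "wx": 0, "wy": 0, "wz": 0},
    {"x": 0, "y": 0.003, "z": 0.059, "wx": 0, "wy": 0, "wz": 0}
  ]
}}

```text
t: 21.05
eef_pos: [0.5045, 0.0038, 0.1078]
tool_rot: [0.001, 0.706, 0.709, 0.004]
contact_force: [-0.1, 0.2, 0.5]
gripper_width: 0.263
```

{"api": "jog_arm", "payload": {
  "plan": [
    {"x": 0, "y": 0, "z": 0, "wx": 0, "wy": 0, "wz": 0},
    {"x": 0, "y": 0, "z": 0, "wx": 0, "wy": 0, "wz": 0},
    {"x": 0, "y": 0, "z": 0, "wx": 0, "wy": 0, "wz": 0},
    {"x": 0, "y": 0, "z": 0, "wx": 0, "wy": 0, "wz": 0},
    {"x": 0, "y": 0, "z": 0, "wx": 0, "wy": 0, "wz": 0},
    {"x": 0, "y": 0, "z": 0, "wx": 0, "wy": 0, "wz": 0},
    {"x": 0, "y": 0, "z": 0, "wx": 0, "wy": 0, "wz": 0},
    {"x": 0, "y": 0, "z": 0, "wx": 0, "wy": 0, "wz": 0},
    {"x": 0, "y": 0, "z": 0, "wx": 0, "wy": 0, "wz": 0},
    {"x": 0, "y": 0, "z": 0, "wx": 0, "wy": 0, "wz": 0},
    {"x": 0, "y": 0, "z": 0, "wx": 0, "wy": 0, "wz": 0},
    {"x": 0, "y": 0, "z": 0, "wx": 0, "wy": 0, "wz": 0}
  ],
  "hand": 0.2
}}

```text
t: 22.05
eef_pos: [0.5045, 0.0038, 0.1078]
tool_rot: [0.001, 0.706, 0.709, 0.004]
contact_force: [-0.4, 0.0, 0.1]
gripper_width: 0.601
```

```bash
python3 - <<'E'
from h import *
a=cams.read_camera("wrist");k=cams.get_calibration("wrist");b=cams.read_camera("side")
cv2.imwrite("pics/y1.png",np.hstack([cv2.resize(a[:,:,::-1],(400,300)),cv2.resize(b[140:290,170:370,::-1],(400,300))]))
ys,xs=np.nonzero(mask(a,"yellow",vmin=50)[150:340,200:320]);print("rows",ys.min()+150,ys.max()+150,xs.min()+200,xs.max()+200)
p=monitor.get_obs()["eef_pos"][:2];print(p,proj(k,[[p[0],p[1]-.012,.133],[p[0]-.012,p[1],.133],[p[0]+.012,p[1],.133]]))
E
python3 m2.py blue 0 top
```

```text
rows 191 311 209 303
[0.50458875 0.00378722] [[258.14730444 318.88831063]
 [227.69735947 293.15034998]
 [288.84307151 293.20309494]]
t 22.1 tcp [0.5046 0.0038 0.1078] q [ 0.33  0.42 -0.56  2.04  0.32  0.76 -0.41]
top [397.7 188.1] [ 29  28 554] as knob [ 0.5489 -0.3827] as mat [ 0.5564 -0.4026]
top [172.  219.2] [ 7  7 41] as knob [0.4435 0.2878] as mat [0.4459 0.3006]
```

View pics/y1.png

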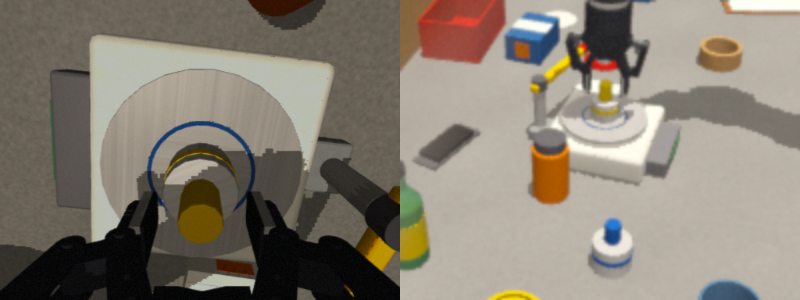

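The yellow weight stands centred and upright on the pan, about 3 mm off. I regrip it and take it to the large yellow mat.

{"api": "jog_arm", "payload": {
  "plan": [
    {"x": 0, "y": 0, "z": 0, "wx": 0, "wy": 0, "wz": 0},
    {"x": 0, "y": 0, "z": 0, "wx": 0, "wy": 0, "wz": 0},
    {"x": 0, "y": 0, "z": 0, "wx": 0, "wy": 0, "wz": 0},
    {"x": 0, "y": 0, "z": 0, "wx": 0, "wy": 0, "wz": 0},
    {"x": 0, "y": 0, "z": 0, "wx": 0, "wy": 0, "wz": 0},
    {"x": 0, "y": 0, "z": 0, "wx": 0, "wy": 0, "wz": 0},
    {"x": 0, "y": 0, "z": 0, "wx": 0, "wy": 0, "wz": 0},
    {"x": 0, "y": 0, "z": -0.1, "wx": 0, "wy": 0, "wz": 0},
    {"x": 0, "y": 0, "z": -0.25, "wx": 0, "wy": 0, "wz": 0},
    {"x": 0, "y": 0, "z": -0.4, "wx": 0, "wy": 0, "wz": 0},
    {"x": 0, "y": 0, "z": -0.55, "wx": 0, "wy": 0, "wz": 0},
    {"x": 0, "y": 0, "z": -0.55, "wx": 0, "wy": 0, "wz": 0}
  ],
  "hand": -1
}}

```text
t: 23.2
eef_pos: [0.507, 0.004, 0.2231]
tool_rot: [0.004, 0.706, 0.709, 0.007]
contact_force: [1.1, -0.3, -1.0]
gripper_width: 0.267
```

{"api": "jog_arm", "payload": {
  "plan": [
    {"x": 0.12, "y": 0.02, "z": 0, "wx": 0, "wy": 0, "wz": 0},
    {"x": 0.27, "y": 0.05, "z": 0, "wx": 0, "wy": 0, "wz": 0},
    {"x": 0.43, "y": 0.07, "z": 0, "wx": 0, "wy": 0, "wz": 0},
    {"x": 0.6, "y": 0.1, "z": 0, "wx": 0, "wy": 0, "wz": 0},
    {"x": 0.8, "y": 0.1, "z": 0, "wx": 0, "wy": 0, "wz": 0},
    {"x": 1, "y": 0.12, "z": 0, "wx": 0, "wy": 0, "wz": 0},
    {"x": 1, "y": 0.12, "z": 0, "wx": 0, "wy": 0, "wz": 0}
  ]
}}

```text
t: 23.78
eef_pos: [0.5282, 0.2144, 0.2245]
tool_rot: [0.001, 0.702, 0.713, 0.01]
contact_force: [-0.9, 1.9, -1.4]
gripper_width: 0.262
```

{"api": "jog_arm", "payload": {
  "plan": [
    {"x": 0.12, "y": 0.02, "z": 0, "wx": 0, "wy": 0, "wz": 0},
    {"x": 0.27, "y": 0.05, "z": 0, "wx": 0, "wy": 0, "wz": 0},
    {"x": 0.43, "y": 0.07, "z": 0, "wx": 0, "wy": 0, "wz": 0},
    {"x": 0.6, "y": 0.1, "z": 0, "wx": 0, "wy": 0, "wz": 0},
    {"x": 0.75, "y": 0.1, "z": 0, "wx": 0, "wy": 0, "wz": 0},
    {"x": 0.85, "y": 0.12, "z": 0, "wx": 0, "wy": 0, "wz": 0},
    {"x": 0.85, "y": 0.12, "z": 0, "wx": 0, "wy": 0, "wz": 0},
    {"x": 0.85, "y": 0.12, "z": 0, "wx": 0, "wy": 0, "wz": 0}
  ]
}}

```text
t: 24.45
eef_pos: [0.5486, 0.3857, 0.2254]
tool_rot: [0.001, 0.701, 0.713, 0.009]
contact_force: [0.6, -0.0, -2.8]
gripper_width: 0.266
```

```bash
python3 m2.py yellow 0 wrist
```

```text
t 24.4 tcp [0.5486 0.3857 0.2254] q [-0.25  0.55 -0.66  1.55  0.36  1.15 -0.97]
wrist [263.4 136.5] [  86   85 1829] as knob [0.5549 0.4188] as mat [0.5566 0.4109]
wrist [263.3 138.5] [  66   65 3361] as knob [0.5549 0.417 ] as mat [0.5566 0.4087]
wrist [254.8 201.9] [ 94  44 547] as knob [0.5482 0.3557] as mat [0.5487 0.3376]
wrist [258.  271.9] [  58   83 3703] as knob [0.5527 0.2796] as mat [0.5539 0.2493]
```

```bash
cat > go.py <<'E'
# go.py x y z : fractions from present pose to world point with level tool, yaw 90
from h import *
import sys
o=monitor.get_obs();w,x,y,z=o["tool_rot"];C=R.from_quat([x,y,z,w]);D=R.from_matrix([[0,1,0],[1,0,0],[0,0,-1]])
d=C.inv().apply(np.array(list(map(float,sys.argv[1:4])))-o["eef_pos"])/.2
print("shift",d.round(3),"turn",((C.inv()*D).as_rotvec()/np.pi).round(4),o["eef_pos"].round(4))
E
python3 go.py .5565 .405 .057
```

```text
shift [0.096 0.026 0.844] turn [ 0.0045 -0.0032  0.0051] [0.5493 0.384  0.2254]
```

{"api": "jog_arm", "payload": {
  "plan": [
    {"x": 0.096, "y": 0.026, "z": 0, "wx": 0.0045, "wy": -0.003, "wz": 0.005},
    {"x": 0.096, "y": 0.026, "z": 0.15, "wx": 0.0045, "wy": -0.003, "wz": 0.005},
    {"x": 0.096, "y": 0.026, "z": 0.3, "wx": 0.0045, "wy": -0.003, "wz": 0.005},
    {"x": 0.096, "y": 0.026, "z": 0.45, "wx": 0.0045, "wy": -0.003, "wz": 0.005},
    {"x": 0.096, "y": 0.026, "z": 0.6, "wx": 0.0045, "wy": -0.003, "wz": 0.005},
    {"x": 0.096, "y": 0.026, "z": 0.72, "wx": 0.0045, "wy": -0.003, "wz": 0.005},
    {"x": 0.096, "y": 0.026, "z": 0.8, "wx": 0.0045, "wy": -0.003, "wz": 0.005},
    {"x": 0.096, "y": 0.026, "z": 0.84, "wx": 0.0045, "wy": -0.003, "wz": 0.005},
    {"x": 0.096, "y": 0.026, "z": 0.84, "wx": 0.0045, "wy": -0.003, "wz": 0.005},
    {"x": 0.096, "y": 0.026, "z": 0.84, "wx": 0.0045, "wy": -0.003, "wz": 0.005}
  ]
}}

```text
t: 25.33
eef_pos: [0.5571, 0.4049, 0.0586]
tool_rot: [-0.0, 0.707, 0.707, 0.001]
contact_force: [0.2, 0.6, -2.0]
gripper_width: 0.265
```

```bash
python3 go.py .556 .405 .0447
```

```text
shift [ 0.    -0.006  0.07 ] turn [ 0.0002 -0.0003 -0.0001] [0.5571 0.4049 0.0586]
```

{"api": "jog_arm", "payload": {
  "plan": [
    {"x": 0, "y": -0.005, "z": 0.015, "wx": 0, "wy": 0, "wz": 0},
    {"x": 0, "y": -0.005, "z": 0.03, "wx": 0, "wy": 0, "wz": 0},
    {"x": 0, "y": -0.005, "z": 0.045, "wx": 0, "wy": 0, "wz": 0},
    {"x": 0, "y": -0.005, "z": 0.06, "wx": 0, "wy": 0, "wz": 0},
    {"x": 0, "y": -0.005, "z": 0.07, "wx": 0, "wy": 0, "wz": 0},
    {"x": 0, "y": -0.005, "z": 0.07, "wx": 0, "wy": 0, "wz": 0},
    {"x": 0, "y": -0.005, "z": 0.07, "wx": 0, "wy": 0, "wz": 0}
  ]
}}

```text
t: 25.92
eef_pos: [0.5562, 0.4051, 0.0453]
tool_rot: [-0.0, 0.707, 0.707, 0.001]
contact_force: [-2.0, -1.8, 5.4]
gripper_width: 0.269
```

{"api": "jog_arm", "payload": {
  "plan": [
    {"x": 0, "y": 0, "z": 0, "wx": 0, "wy": 0, "wz": 0},
    {"x": 0, "y": 0, "z": 0, "wx": 0, "wy": 0, "wz": 0},
    {"x": 0, "y": 0, "z": 0, "wx": 0, "wy": 0, "wz": 0},
    {"x": 0, "y": 0, "z": 0, "wx": 0, "wy": 0, "wz": 0},
    {"x": 0, "y": 0, "z": 0, "wx": 0, "wy": 0, "wz": 0},
    {"x": 0, "y": 0, "z": 0, "wx": 0, "wy": 0, "wz": 0},
    {"x": 0, "y": 0, "z": -0.1, "wx": 0, "wy": 0, "wz": 0},
    {"x": 0, "y": 0, "z": -0.25, "wx": 0, "wy": 0, "wz": 0},
    {"x": 0, "y": 0, "z": -0.42, "wx": 0, "wy": 0, "wz": 0},
    {"x": -0.15, "y": -0.1, "z": -0.6, "wx": 0, "wy": 0, "wz": 0},
    {"x": -0.3, "y": -0.3, "z": -0.8, "wx": 0, "wy": 0, "wz": 0},
    {"x": -0.5, "y": -0.5, "z": -0.82, "wx": 0, "wy": 0, "wz": 0}
  ],
  "hand": 0.2
}}

```text
t: 26.92
eef_pos: [0.4866, 0.3346, 0.2006]
tool_rot: [-0.0, 0.707, 0.707, 0.004]
contact_force: [0.3, 1.0, 0.4]
gripper_width: 0.598
```

```bash
python3 m2.py blue 0 top,wrist,side; python3 go.py .4435 .2878 .055;  python3 - <<'E'
from h import *
a=cv2.imread("pics/wrist.png");b=cams.read_camera("side")
cv2.imwrite("pics/y2.png",np.hstack([cv2.resize(a,(400,300)),cv2.resize(b[200:350,140:340,::-1],(400,300))]))
E
```

```text
t 26.9 tcp [0.4866 0.3346 0.2006] q [-0.18  0.45 -0.69  1.76  0.33  1.04 -0.99]
top [397.7 188.1] [ 29  28 552] as knob [ 0.5489 -0.3827] as mat [ 0.5565 -0.4026]
wrist [220.9 183.5] [11  2 17] as knob [0.4493 0.3255] as mat [0.442  0.3058]
wrist [205.3 186.6] [16  8 26] as knob [0.4362 0.3227] as mat [0.4258 0.3025]
wrist [214.1 232.8] [ 28  26 538] as knob [0.4418 0.2804] as mat [0.4329 0.2506]
side [280.6 159.3] [ 8  8 40] as knob [ 0.5161 -0.2842] as mat [ 0.5314 -0.401 ]
side [275.9 255.2] [ 7 12 77] as knob [0.4422 0.2826] as mat [0.4508 0.2175]
shift [-0.216 -0.208  0.716] turn [ 0.001   0.0001 -0.0001] [0.4846 0.3311 0.1982]h.py:18: RuntimeWarning: The iteration is not making good progress, as measured by the 
 improvement from the last ten iterations.
  return fsolve(f,back(k,uv,z1)[0,:2],epsfcn=1e-5)
```

View pics/y2.png

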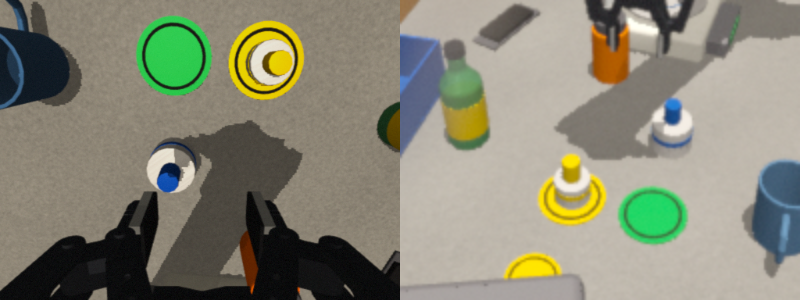

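The yellow weight is upright and centred on its mat. Now the blue weight.

{"api": "jog_arm", "payload": {
  "plan": [
    {"x": -0.12, "y": -0.1, "z": -0.05, "wx": 0, "wy": 0, "wz": 0},
    {"x": -0.225, "y": -0.208, "z": 0, "wx": 0, "wy": 0, "wz": 0},
    {"x": -0.225, "y": -0.208, "z": 0.05, "wx": 0, "wy": 0, "wz": 0},
    {"x": -0.225, "y": -0.208, "z": 0.2, "wx": 0, "wy": 0, "wz": 0},
    {"x": -0.225, "y": -0.208, "z": 0.35, "wx": 0, "wy": 0, "wz": 0},
    {"x": -0.225, "y": -0.208, "z": 0.5, "wx": 0, "wy": 0, "wz": 0},
    {"x": -0.225, "y": -0.208, "z": 0.62, "wx": 0, "wy": 0, "wz": 0},
    {"x": -0.225, "y": -0.208, "z": 0.7, "wx": 0, "wy": 0, "wz": 0},
    {"x": -0.225, "y": -0.208, "z": 0.71, "wx": 0, "wy": 0, "wz": 0},
    {"x": -0.225, "y": -0.208, "z": 0.71, "wx": 0, "wy": 0, "wz": 0},
    {"x": -0.225, "y": -0.208, "z": 0.71, "wx": 0, "wy": 0, "wz": 0}
  ]
}}

```text
t: 28.03
eef_pos: [0.4452, 0.2884, 0.0559]
tool_rot: [0.0, 0.707, 0.707, 0.002]
contact_force: [-0.1, -0.5, 0.1]
gripper_width: 0.603
```

```bash
python3 go.py .443 .286 .0545; python3 m2.py blue 0 wrist;python3 - <<'E'
from h import *
k=cams.get_calibration("wrist");a=cv2.imread("pics/wrist.png")[:,:,::-1]
m=mask(np.ascontiguousarray(a),"blue",vmin=40);m[:200]=0;ys,xs=np.nonzero(m);print(ys.max(),xs.min(),xs.max())
for y in(.28,.284,.288): print(y,proj(k,[[.443,y-.012,.08],[.431,y,.08],[.455,y,.08]]).round(0).tolist())
E
```

```text
shift [-0.012 -0.011  0.007] turn [ 0.001  -0.0006 -0.0002] [0.4452 0.2884 0.0559]
t 28.0 tcp [0.4452 0.2884 0.0559] q [-0.21  0.56 -0.61  2.01  0.48  0.72 -1.12]
wrist [245.2 198.9] [ 94  35 215] as knob [0.4402 0.3237] as mat [0.4376 0.3003]
wrist [301.1 214.8] [ 7 10 16] as knob [0.4624 0.3167] as mat [0.4715 0.2901]
wrist [253.9 295.6] [  57   50 2157] as knob [0.4434 0.2781] as mat [0.4426 0.2329]
320 203 305
0.28 [[252.0, 334.0], [222.0, 309.0], [282.0, 309.0]]
0.284 [[252.0, 325.0], [222.0, 301.0], [282.0, 300.0]]
0.288 [[252.0, 317.0], [222.0, 292.0], [282.0, 292.0]]
```

{"api": "jog_arm", "payload": {
  "plan": [
    {"x": -0.01, "y": -0.007, "z": 0.005, "wx": 0, "wy": 0, "wz": 0},
    {"x": -0.01, "y": -0.007, "z": 0.005, "wx": 0, "wy": 0, "wz": 0},
    {"x": -0.01, "y": -0.007, "z": 0.005, "wx": 0, "wy": 0, "wz": 0},
    {"x": -0.01, "y": -0.007, "z": 0.005, "wx": 0, "wy": 0, "wz": 0},
    {"x": -0.01, "y": -0.007, "z": 0.005, "wx": 0, "wy": 0, "wz": 0},
    {"x": -0.01, "y": -0.007, "z": 0.005, "wx": 0, "wy": 0, "wz": 0},
    {"x": -0.01, "y": -0.007, "z": 0.005, "wx": 0, "wy": 0, "wz": 0},
    {"x": -0.01, "y": -0.007, "z": 0.005, "wx": 0, "wy": 0, "wz": 0}
  ],
  "hand": -1,
  "grip_force": 60
}}

```text
t: 28.75
eef_pos: [0.4443, 0.2867, 0.0563]
tool_rot: [0.001, 0.707, 0.707, 0.003]
contact_force: [-2.2, -1.7, 7.3]
gripper_width: 0.255
```

{"api": "jog_arm", "payload": {
  "plan": [
    {"x": 0, "y": 0, "z": -0.1, "wx": 0, "wy": 0, "wz": 0},
    {"x": 0, "y": 0, "z": -0.25, "wx": 0, "wy": 0, "wz": 0},
    {"x": 0, "y": 0, "z": -0.45, "wx": 0, "wy": 0, "wz": 0},
    {"x": 0, "y": 0, "z": -0.65, "wx": 0, "wy": 0, "wz": 0},
    {"x": -0.1, "y": 0.02, "z": -0.8, "wx": 0, "wy": 0, "wz": 0},
    {"x": -0.25, "y": 0.07, "z": -0.8, "wx": 0, "wy": 0, "wz": 0},
    {"x": -0.4, "y": 0.1, "z": -0.8, "wx": 0, "wy": 0, "wz": 0},
    {"x": -0.55, "y": 0.15, "z": -0.8, "wx": 0, "wy": 0, "wz": 0},
    {"x": -0.7, "y": 0.2, "z": -0.8, "wx": 0, "wy": 0, "wz": 0},
    {"x": -0.8, "y": 0.2, "z": -0.8, "wx": 0, "wy": 0, "wz": 0},
    {"x": -0.8, "y": 0.2, "z": -0.8, "wx": 0, "wy": 0, "wz": 0}
  ]
}}

```text
t: 29.67
eef_pos: [0.4833, 0.1198, 0.2151]
tool_rot: [0.002, 0.71, 0.704, 0.001]
contact_force: [-0.9, 0.2, -4.7]
gripper_width: 0.258
```

```bash
python3 go.py .5043 .005 .13
```

```text
shift [-0.572  0.108  0.427] turn [ 0.001   0.0005 -0.0026] [0.4833 0.1198 0.2151]
```

{"api": "jog_arm", "payload": {
  "plan": [
    {"x": -0.15, "y": 0.03, "z": 0, "wx": 0.001, "wy": 0, "wz": -0.002},
    {"x": -0.3, "y": 0.06, "z": 0, "wx": 0.001, "wy": 0, "wz": -0.002},
    {"x": -0.43, "y": 0.09, "z": 0, "wx": 0.001, "wy": 0, "wz": -0.002},
    {"x": -0.53, "y": 0.108, "z": 0, "wx": 0.001, "wy": 0, "wz": -0.002},
    {"x": -0.572, "y": 0.108, "z": 0.08, "wx": 0.001, "wy": 0, "wz": -0.002},
    {"x": -0.572, "y": 0.108, "z": 0.18, "wx": 0.001, "wy": 0, "wz": -0.002},
    {"x": -0.572, "y": 0.108, "z": 0.28, "wx": 0.001, "wy": 0, "wz": -0.002},
    {"x": -0.572, "y": 0.108, "z": 0.37, "wx": 0.001, "wy": 0, "wz": -0.002},
    {"x": -0.572, "y": 0.108, "z": 0.41, "wx": 0.001, "wy": 0, "wz": -0.002},
    {"x": -0.572, "y": 0.108, "z": 0.41, "wx": 0.001, "wy": 0, "wz": -0.002},
    {"x": -0.572, "y": 0.108, "z": 0.41, "wx": 0.001, "wy": 0, "wz": -0.002}
  ]
}}

```text
t: 30.58
eef_pos: [0.5041, 0.0055, 0.1334]
tool_rot: [0.0, 0.708, 0.707, -0.001]
contact_force: [0.7, 0.1, -3.7]
gripper_width: 0.255
```

```bash
python3 go.py .5043 .005 .1187
```

```text
shift [-0.002  0.001  0.074] turn [-0.0002  0.0004 -0.0005] [0.5041 0.0055 0.1334]
```

{"api": "jog_arm", "payload": {
  "plan": [
    {"x": 0, "y": 0, "z": 0.01, "wx": 0, "wy": 0, "wz": 0},
    {"x": 0, "y": 0, "z": 0.02, "wx": 0, "wy": 0, "wz": 0},
    {"x": 0, "y": 0, "z": 0.03, "wx": 0, "wy": 0, "wz": 0},
    {"x": 0, "y": 0, "z": 0.04, "wx": 0, "wy": 0, "wz": 0},
    {"x": 0, "y": 0, "z": 0.05, "wx": 0, "wy": 0, "wz": 0},
    {"x": 0, "y": 0, "z": 0.06, "wx": 0, "wy": 0, "wz": 0},
    {"x": 0, "y": 0, "z": 0.07, "wx": 0, "wy": 0, "wz": 0},
    {"x": 0, "y": 0, "z": 0.074, "wx": 0, "wy": 0, "wz": 0},
    {"x": 0, "y": 0, "z": 0.074, "wx": 0, "wy": 0, "wz": 0},
    {"x": 0, "y": 0, "z": 0.074, "wx": 0, "wy": 0, "wz": 0}
  ]
}}

```text
t: 31.42
eef_pos: [0.5043, 0.0054, 0.1188]
tool_rot: [0.0, 0.708, 0.707, -0.001]
contact_force: [-0.6, 0.2, 0.3]
gripper_width: 0.261
```

{"api": "jog_arm", "payload": {
  "plan": [
    {"x": 0, "y": 0, "z": 0, "wx": 0, "wy": 0, "wz": 0},
    {"x": 0, "y": 0, "z": 0, "wx": 0, "wy": 0, "wz": 0},
    {"x": 0, "y": 0, "z": 0, "wx": 0, "wy": 0, "wz": 0},
    {"x": 0, "y": 0, "z": 0, "wx": 0, "wy": 0, "wz": 0},
    {"x": 0, "y": 0, "z": 0, "wx": 0, "wy": 0, "wz": 0},
    {"x": 0, "y": 0, "z": 0, "wx": 0, "wy": 0, "wz": 0},
    {"x": 0, "y": 0, "z": 0, "wx": 0, "wy": 0, "wz": 0},
    {"x": 0, "y": 0, "z": 0, "wx": 0, "wy": 0, "wz": 0},
    {"x": 0, "y": 0, "z": 0, "wx": 0, "wy": 0, "wz": 0},
    {"x": 0, "y": 0, "z": 0, "wx": 0, "wy": 0, "wz": 0},
    {"x": 0, "y": 0, "z": 0, "wx": 0, "wy": 0, "wz": 0},
    {"x": 0, "y": 0, "z": 0, "wx": 0, "wy": 0, "wz": 0}
  ],
  "hand": 0.2
}}

```text
t: 32.42
eef_pos: [0.5043, 0.0055, 0.1188]
tool_rot: [0.0, 0.708, 0.707, -0.001]
contact_force: [-0.2, 0.6, 0.6]
gripper_width: 0.598
```

Run:
```python
from h import *
a=cams.read_camera("wrist");k=cams.get_calibration("wrist")
m=mask(a,"blue",vmin=40);m[:240]=0;ys,xs=np.nonzero(m);print("bottom",ys.max())
for y in(0,.004,.008): print(y,proj(k,[[.504,y-.012,.1424]]).round(0).tolist())
b=cams.read_camera("side");t=cams.read_camera("top")
cv2.imwrite("pics/b1.png",np.hstack([cv2.resize(a[:,:,::-1],(400,300)),cv2.resize(b[125:275,170:370,::-1],(400,300))]))
kt=cams.get_calibration("top")
for c,u in(("red",(365,188)),("yellow",(139,183))): 
    for ce,s in blobs(t,c,amin=4): 
        if np.hypot(*(ce-u))<22: print(c,ce.round(1),s[2:],back(kt,ce,.002)[0,:2].round(4))
```

```text
bottom 316
0 [[257.0, 328.0]]
0.004 [[257.0, 319.0]]
0.008 [[257.0, 311.0]]
red [364.5 187.7] [ 29  29 497] [ 0.5557 -0.2984]
yellow [140.4 183.8] [ 29  28 313] [0.5549 0.404 ]
yellow [134.2 181.3] [10  8 58] [0.5624 0.4238]
```

View pics/b1.png

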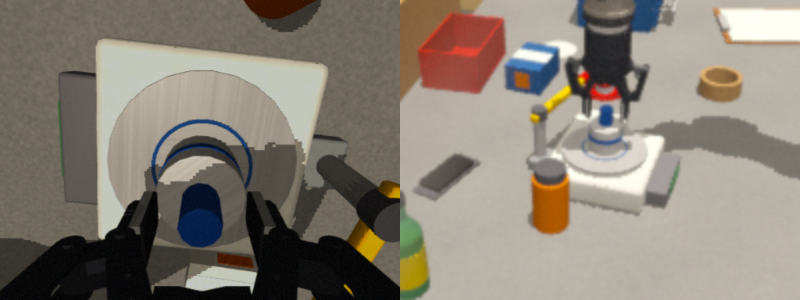

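The blue weight is centred on the pan, about 1 mm off. I regrip it and carry it to the blue mat at (0.5565, −0.4026).

{"api": "jog_arm", "payload": {
  "plan": [
    {"x": 0, "y": 0, "z": 0, "wx": 0, "wy": 0, "wz": 0},
    {"x": 0, "y": 0, "z": 0, "wx": 0, "wy": 0, "wz": 0},
    {"x": 0, "y": 0, "z": 0, "wx": 0, "wy": 0, "wz": 0},
    {"x": 0, "y": 0, "z": 0, "wx": 0, "wy": 0, "wz": 0},
    {"x": 0, "y": 0, "z": 0, "wx": 0, "wy": 0, "wz": 0},
    {"x": 0, "y": 0, "z": 0, "wx": 0, "wy": 0, "wz": 0},
    {"x": 0, "y": 0, "z": 0, "wx": 0, "wy": 0, "wz": 0},
    {"x": 0, "y": 0, "z": -0.1, "wx": 0, "wy": 0, "wz": 0},
    {"x": 0, "y": 0, "z": -0.25, "wx": 0, "wy": 0, "wz": 0},
    {"x": 0, "y": 0, "z": -0.4, "wx": 0, "wy": 0, "wz": 0},
    {"x": 0, "y": 0, "z": -0.5, "wx": 0, "wy": 0, "wz": 0},
    {"x": 0, "y": 0, "z": -0.5, "wx": 0, "wy": 0, "wz": 0}
  ],
  "hand": -1
}}

```text
t: 33.57
eef_pos: [0.5068, 0.006, 0.2226]
tool_rot: [0.003, 0.708, 0.707, 0.002]
contact_force: [0.7, 0.5, -4.6]
gripper_width: 0.259
```

{"api": "jog_arm", "payload": {
  "plan": [
    {"x": -0.12, "y": 0.02, "z": 0, "wx": 0, "wy": 0, "wz": 0},
    {"x": -0.27, "y": 0.05, "z": 0, "wx": 0, "wy": 0, "wz": 0},
    {"x": -0.43, "y": 0.07, "z": 0, "wx": 0, "wy": 0, "wz": 0},
    {"x": -0.6, "y": 0.1, "z": 0, "wx": 0, "wy": 0, "wz": 0},
    {"x": -0.8, "y": 0.1, "z": 0, "wx": 0, "wy": 0, "wz": 0},
    {"x": -1, "y": 0.12, "z": 0, "wx": 0, "wy": 0, "wz": 0},
    {"x": -1, "y": 0.12, "z": 0, "wx": 0, "wy": 0, "wz": 0}
  ]
}}

```text
t: 34.15
eef_pos: [0.5286, -0.2049, 0.2207]
tool_rot: [0.004, 0.712, 0.702, -0.001]
contact_force: [-0.6, -2.1, -3.6]
gripper_width: 0.26
```

{"api": "jog_arm", "payload": {
  "plan": [
    {"x": -0.12, "y": 0.02, "z": 0, "wx": 0, "wy": 0, "wz": 0},
    {"x": -0.27, "y": 0.05, "z": 0, "wx": 0, "wy": 0, "wz": 0},
    {"x": -0.43, "y": 0.07, "z": 0, "wx": 0, "wy": 0, "wz": 0},
    {"x": -0.6, "y": 0.1, "z": 0, "wx": 0, "wy": 0, "wz": 0},
    {"x": -0.78, "y": 0.12, "z": 0, "wx": 0, "wy": 0, "wz": 0},
    {"x": -0.9, "y": 0.13, "z": 0, "wx": 0, "wy": 0, "wz": 0},
    {"x": -0.9, "y": 0.13, "z": 0, "wx": 0, "wy": 0, "wz": 0},
    {"x": -0.9, "y": 0.13, "z": 0, "wx": 0, "wy": 0, "wz": 0}
  ]
}}

```text
t: 34.82
eef_pos: [0.5505, -0.387, 0.219]
tool_rot: [0.002, 0.713, 0.701, -0.001]
contact_force: [0.8, 0.9, -4.1]
gripper_width: 0.255
```

```bash
python3 go.py .5565 -.4026 .072; python3 m2.py blue 0 wrist
```

```text
shift [-0.074  0.031  0.735] turn [ 0.0003  0.0015 -0.0056] [ 0.5505 -0.387   0.219 ]
t 34.8 tcp [ 0.5505 -0.387   0.219 ] q [ 0.82  0.52 -0.43  1.55  0.24  1.12  0.31]
wrist [267.1 153.3] [  84   63 1020] as knob [ 0.5585 -0.3683] as mat [ 0.56   -0.3823]
wrist [266.4 161.1] [  64   46 1840] as knob [ 0.5578 -0.3752] as mat [ 0.5592 -0.3906]
wrist [282.4 196.3] [ 58  31 104] as knob [ 0.5719 -0.4081] as mat [ 0.5763 -0.4304]
wrist [226.6 198. ] [41 28 75] as knob [ 0.5217 -0.4089] as mat [ 0.5151 -0.4313]
```

{"api": "jog_arm", "payload": {
  "plan": [
    {"x": -0.074, "y": 0.033, "z": 0, "wx": 0, "wy": 0.001, "wz": -0.005},
    {"x": -0.074, "y": 0.033, "z": 0.15, "wx": 0, "wy": 0.001, "wz": -0.005},
    {"x": -0.074, "y": 0.033, "z": 0.3, "wx": 0, "wy": 0.001, "wz": -0.005},
    {"x": -0.074, "y": 0.033, "z": 0.45, "wx": 0, "wy": 0.001, "wz": -0.005},
    {"x": -0.074, "y": 0.033, "z": 0.58, "wx": 0, "wy": 0.001, "wz": -0.005},
    {"x": -0.074, "y": 0.033, "z": 0.68, "wx": 0, "wy": 0.001, "wz": -0.005},
    {"x": -0.074, "y": 0.033, "z": 0.73, "wx": 0, "wy": 0.001, "wz": -0.005},
    {"x": -0.074, "y": 0.033, "z": 0.73, "wx": 0, "wy": 0.001, "wz": -0.005},
    {"x": -0.074, "y": 0.033, "z": 0.73, "wx": 0, "wy": 0.001, "wz": -0.005}
  ]
}}

```text
t: 35.62
eef_pos: [0.5582, -0.3992, 0.0736]
tool_rot: [0.0, 0.706, 0.708, 0.0]
contact_force: [1.8, -0.1, -2.6]
gripper_width: 0.261
```

```bash
python3 go.py .5567 -.4026 .0585
```

```text
shift [-0.017 -0.008  0.076] turn [0.0004 0.     0.0007] [ 0.5582 -0.3992  0.0736]
```

{"api": "jog_arm", "payload": {
  "plan": [
    {"x": -0.017, "y": -0.008, "z": 0.015, "wx": 0, "wy": 0, "wz": 0},
    {"x": -0.017, "y": -0.008, "z": 0.03, "wx": 0, "wy": 0, "wz": 0},
    {"x": -0.017, "y": -0.008, "z": 0.045, "wx": 0, "wy": 0, "wz": 0},
    {"x": -0.017, "y": -0.008, "z": 0.06, "wx": 0, "wy": 0, "wz": 0},
    {"x": -0.017, "y": -0.008, "z": 0.07, "wx": 0, "wy": 0, "wz": 0},
    {"x": -0.017, "y": -0.008, "z": 0.076, "wx": 0, "wy": 0, "wz": 0},
    {"x": -0.017, "y": -0.008, "z": 0.076, "wx": 0, "wy": 0, "wz": 0},
    {"x": -0.017, "y": -0.008, "z": 0.076, "wx": 0, "wy": 0, "wz": 0}
  ]
}}

```text
t: 36.28
eef_pos: [0.5566, -0.4027, 0.059]
tool_rot: [0.001, 0.706, 0.708, 0.0]
contact_force: [-2.3, 1.4, 1.9]
gripper_width: 0.258
```

{"api": "jog_arm", "payload": {
  "plan": [
    {"x": 0, "y": 0, "z": 0, "wx": 0, "wy": 0, "wz": 0},
    {"x": 0, "y": 0, "z": 0, "wx": 0, "wy": 0, "wz": 0},
    {"x": 0, "y": 0, "z": 0, "wx": 0, "wy": 0, "wz": 0},
    {"x": 0, "y": 0, "z": 0, "wx": 0, "wy": 0, "wz": 0},
    {"x": 0, "y": 0, "z": 0, "wx": 0, "wy": 0, "wz": 0},
    {"x": 0, "y": 0, "z": 0, "wx": 0, "wy": 0, "wz": 0},
    {"x": 0, "y": 0, "z": -0.1, "wx": 0, "wy": 0, "wz": 0},
    {"x": 0, "y": 0, "z": -0.25, "wx": 0, "wy": 0, "wz": 0},
    {"x": 0, "y": 0, "z": -0.42, "wx": 0, "wy": 0, "wz": 0},
    {"x": 0, "y": 0, "z": -0.6, "wx": 0, "wy": 0, "wz": 0},
    {"x": 0.1, "y": 0.1, "z": -0.8, "wx": 0, "wy": 0, "wz": 0},
    {"x": 0.3, "y": 0.2, "z": -0.85, "wx": 0, "wy": 0, "wz": 0}
  ],
  "hand": 0.2
}}

```text
t: 37.28
eef_pos: [0.592, -0.3576, 0.2317]
tool_rot: [0.005, 0.71, 0.704, -0.0]
contact_force: [1.9, -0.8, 0.8]
gripper_width: 0.606
```

Run:
```python
from h import *
t=cams.read_camera("top");k=cams.get_calibration("top");s=cams.read_camera("side")
print(monitor.get_obs()["eef_pos"])
for ce,st in blobs(t,"yellow"):
    if 250<ce[0]<350: print(ce,st,back(k,ce,.108))
    
cv2.imwrite("pics/b2.png",np.hstack([cv2.resize(t[110:260,100:425,::-1],(500,300)),cv2.resize(s[125:275,200:350,::-1],(300,300))]))
e=blobs(t,"red");print([(c.round(1),back(k,c,.105)[0].round(3)) for c,_ in e])
```

```text
[ 0.59829362 -0.34283366  0.23088463]
[298.37777778 167.67555556] [277 158  43  20 225] [[ 0.59799471 -0.08152656  0.108     ]]
[(array([377.9,  82.4]), array([ 0.86 , -0.316,  0.105])), (array([326.7, 177.9]), array([ 0.57 , -0.164,  0.105])), (array([364.5, 187.7]), array([ 0.543, -0.274,  0.105]))]
```

View pics/b2.png

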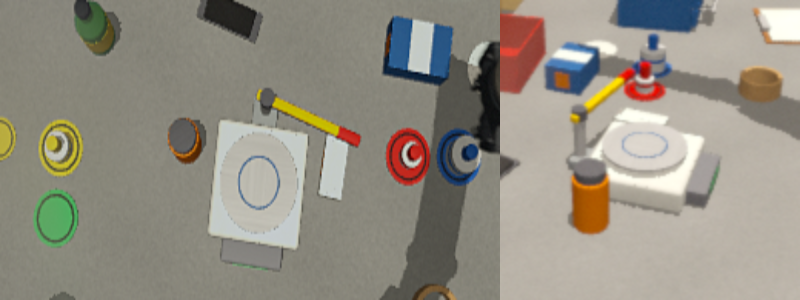

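All three weights are on their mats, and the bar is still at its stop pointing right. Now I close the hand and go to the far side of the bar.

```bash
cat > go2.sh <<'E'
python3 go.py .615 -.168 .2
E
sh go2.sh
```

```text
shift [0.873 0.092 0.157] turn [ 0.0034 -0.0005  0.0037] [ 0.5983 -0.3428  0.2309]
```

{"api": "jog_arm", "payload": {
  "plan": [
    {"x": 0.15, "y": 0.02, "z": 0, "wx": 0.003, "wy": 0, "wz": 0.004},
    {"x": 0.3, "y": 0.04, "z": 0, "wx": 0.003, "wy": 0, "wz": 0.004},
    {"x": 0.47, "y": 0.06, "z": 0.05, "wx": 0.003, "wy": 0, "wz": 0.004},
    {"x": 0.65, "y": 0.08, "z": 0.1, "wx": 0.003, "wy": 0, "wz": 0.004},
    {"x": 0.8, "y": 0.092, "z": 0.15, "wx": 0.003, "wy": 0, "wz": 0.004},
    {"x": 0.873, "y": 0.092, "z": 0.155, "wx": 0.003, "wy": 0, "wz": 0.004},
    {"x": 0.873, "y": 0.092, "z": 0.155, "wx": 0.003, "wy": 0, "wz": 0.004},
    {"x": 0.873, "y": 0.092, "z": 0.155, "wx": 0.003, "wy": 0, "wz": 0.004},
    {"x": 0.873, "y": 0.092, "z": 0.155, "wx": 0.003, "wy": 0, "wz": 0.004}
  ],
  "hand": -1
}}

```text
t: 38.13
eef_pos: [0.6149, -0.1702, 0.2006]
tool_rot: [0.001, 0.708, 0.706, 0.001]
contact_force: [-0.4, -0.0, 0.4]
gripper_width: 0.001
```

```bash
python3 go.py .616 -.168 .091
```

```text
shift [0.011 0.004 0.548] turn [ 0.0005 -0.     -0.001 ] [ 0.6149 -0.1702  0.2006]
```

{"api": "jog_arm", "payload": {
  "plan": [
    {"x": 0.01, "y": 0.005, "z": 0.12, "wx": 0, "wy": 0, "wz": 0},
    {"x": 0.01, "y": 0.005, "z": 0.26, "wx": 0, "wy": 0, "wz": 0},
    {"x": 0.01, "y": 0.005, "z": 0.4, "wx": 0, "wy": 0, "wz": 0},
    {"x": 0.01, "y": 0.005, "z": 0.5, "wx": 0, "wy": 0, "wz": 0},
    {"x": 0.01, "y": 0.005, "z": 0.548, "wx": 0, "wy": 0, "wz": 0},
    {"x": 0.01, "y": 0.005, "z": 0.548, "wx": 0, "wy": 0, "wz": 0},
    {"x": 0.01, "y": 0.005, "z": 0.548, "wx": 0, "wy": 0, "wz": 0}
  ]
}}

```text
t: 38.72
eef_pos: [0.6165, -0.1696, 0.0915]
tool_rot: [0.001, 0.709, 0.705, 0.001]
contact_force: [-0.0, 0.2, 0.6]
gripper_width: 0.002
```

```bash
cat > arc.py <<'E'
from h import *
o=monitor.get_obs();p=o["eef_pos"];print(p,o["contact_force"])
piv=np.array([.6228,-.009])
def pt(a,r=.15):
    a=np.deg2rad(a);d=np.array([np.cos(a),np.sin(a)]);n=np.array([-np.sin(a),np.cos(a)])
    return piv+r*d+(.008+.011*abs(n[1])+.0125*abs(n[0]))*n
prev=p[:2]
for A in(np.linspace(250,198,11),np.linspace(193,173.4,8)):
    for a in A: e=(pt(a)-prev)/.2;print(round(a),pt(a).round(3),"x",e[1].round(3),"y",e[0].round(3))
    prev=pt(A[-1])
E
python3 arc.py
```

```text
[ 0.61645202 -0.16955641  0.09149167] [-0.02675519  0.20299001  0.64536878]
250 [ 0.594 -0.158] x 0.058 y -0.114
245 [ 0.581 -0.155] x 0.073 y -0.179
240 [ 0.568 -0.151] x 0.094 y -0.243
234 [ 0.555 -0.145] x 0.121 y -0.305
229 [ 0.543 -0.139] x 0.155 y -0.365
224 [ 0.532 -0.131] x 0.193 y -0.422
219 [ 0.521 -0.122] x 0.238 y -0.476
214 [ 0.511 -0.112] x 0.287 y -0.526
208 [ 0.502 -0.101] x 0.342 y -0.572
203 [ 0.494 -0.089] x 0.401 y -0.612
198 [ 0.487 -0.077] x 0.465 y -0.647
193 [ 0.481 -0.064] x 0.064 y -0.028
190 [ 0.479 -0.056] x 0.102 y -0.041
187 [ 0.477 -0.049] x 0.14 y -0.052
185 [ 0.475 -0.041] x 0.178 y -0.061
182 [ 0.473 -0.033] x 0.217 y -0.068
179 [ 0.472 -0.026] x 0.255 y -0.073
176 [ 0.472 -0.019] x 0.289 y -0.076
173 [ 0.471 -0.012] x 0.323 y -0.078
```

{"api": "jog_arm", "payload": {
  "plan": [
    {"x": 0.06, "y": -0.11, "z": 0, "wx": 0, "wy": 0, "wz": 0},
    {"x": 0.073, "y": -0.18, "z": 0, "wx": 0, "wy": 0, "wz": 0},
    {"x": 0.094, "y": -0.243, "z": 0, "wx": 0, "wy": 0, "wz": 0},
    {"x": 0.121, "y": -0.305, "z": 0, "wx": 0, "wy": 0, "wz": 0},
    {"x": 0.155, "y": -0.365, "z": 0, "wx": 0, "wy": 0, "wz": 0},
    {"x": 0.193, "y": -0.422, "z": 0, "wx": 0, "wy": 0, "wz": 0},
    {"x": 0.238, "y": -0.476, "z": 0, "wx": 0, "wy": 0, "wz": 0},
    {"x": 0.287, "y": -0.526, "z": 0, "wx": 0, "wy": 0, "wz": 0},
    {"x": 0.342, "y": -0.572, "z": 0, "wx": 0, "wy": 0, "wz": 0},
    {"x": 0.4, "y": -0.61, "z": 0, "wx": 0, "wy": 0, "wz": 0},
    {"x": 0.44, "y": -0.635, "z": 0, "wx": 0, "wy": 0, "wz": 0},
    {"x": 0.465, "y": -0.647, "z": 0, "wx": 0, "wy": 0, "wz": 0}
  ]
}}

```text
t: 39.72
eef_pos: [0.4879, -0.0751, 0.0923]
tool_rot: [0.002, 0.708, 0.706, 0.001]
contact_force: [0.4, -0.6, 1.3]
gripper_width: -0.002
```

```bash
python3 go.py .4715 -.016 .0915;  python3 - <<'E'
from h import *
t=cams.read_camera("top");k=cams.get_calibration("top")
for c in("yellow","red"):
    for ce,s in blobs(t,c):
        if 240<ce[0]<345 and ce[1]>140: print(c,ce.round(1),s,back(k,ce,.11)[0].round(4))
E
```

```text
shift [ 0.295 -0.083  0.004] turn [ 0.0013  0.0003 -0.0012] [ 0.4879 -0.0751  0.0923]
yellow [278.8 176.8] [273 162  12  39 149] [ 0.5699 -0.0249  0.11  ]
red [289.1 215.3] [287 210   5  10  15] [ 0.4593 -0.0559  0.11  ]
```

{"api": "jog_arm", "payload": {
  "plan": [
    {"x": 0.04, "y": -0.02, "z": 0, "wx": 0, "wy": 0, "wz": 0},
    {"x": 0.08, "y": -0.036, "z": 0, "wx": 0, "wy": 0, "wz": 0},
    {"x": 0.12, "y": -0.048, "z": 0, "wx": 0, "wy": 0, "wz": 0},
    {"x": 0.155, "y": -0.058, "z": 0, "wx": 0, "wy": 0, "wz": 0},
    {"x": 0.185, "y": -0.065, "z": 0, "wx": 0, "wy": 0, "wz": 0},
    {"x": 0.215, "y": -0.071, "z": 0, "wx": 0, "wy": 0, "wz": 0},
    {"x": 0.24, "y": -0.075, "z": 0, "wx": 0, "wy": 0, "wz": 0},
    {"x": 0.26, "y": -0.078, "z": 0, "wx": 0, "wy": 0, "wz": 0},
    {"x": 0.28, "y": -0.08, "z": 0, "wx": 0, "wy": 0, "wz": 0},
    {"x": 0.295, "y": -0.081, "z": 0, "wx": 0, "wy": 0, "wz": 0},
    {"x": 0.3, "y": -0.081, "z": 0, "wx": 0, "wy": 0, "wz": 0},
    {"x": 0.3, "y": -0.081, "z": 0, "wx": 0, "wy": 0, "wz": 0}
  ]
}}

```text
t: 40.77
eef_pos: [0.4714, -0.014, 0.0919]
tool_rot: [0.001, 0.708, 0.706, 0.001]
contact_force: [0.1, -0.7, 0.4]
gripper_width: -0.0
```

{"api": "jog_arm", "payload": {
  "plan": [
    {"x": -0.1, "y": 0, "z": 0, "wx": 0, "wy": 0, "wz": 0},
    {"x": -0.2, "y": 0, "z": 0, "wx": 0, "wy": 0, "wz": 0},
    {"x": -0.25, "y": 0, "z": -0.1, "wx": 0, "wy": 0, "wz": 0},
    {"x": -0.3, "y": 0, "z": -0.3, "wx": 0, "wy": 0, "wz": 0},
    {"x": -0.5, "y": 0, "z": -0.5, "wx": 0, "wy": 0, "wz": 0},
    {"x": -0.7, "y": 0, "z": -0.6, "wx": 0, "wy": 0, "wz": 0},
    {"x": -0.85, "y": 0, "z": -0.65, "wx": 0, "wy": 0, "wz": 0},
    {"x": -0.9, "y": 0, "z": -0.65, "wx": 0, "wy": 0, "wz": 0}
  ]
}}

```text
t: 41.43
eef_pos: [0.4712, -0.1999, 0.2252]
tool_rot: [0.004, 0.71, 0.704, 0.001]
contact_force: [1.0, -0.3, -0.9]
gripper_width: -0.002
```

```bash
cat > fin.py <<'E'
from h import *
t=cams.read_camera("top");k=cams.get_calibration("top");s=cams.read_camera("side")
print(monitor.get_obs()["eef_pos"],monitor.get_obs()["t"])
m=mask(t,"yellow");m|=mask(t,"red");n,l,st,ce=cv2.connectedComponentsWithStats(m)
i=max((i for i in range(1,n) if 240<ce[i][0]<345 and ce[i][1]>140),key=lambda i:st[i][4])
ys,xs=np.nonzero(l==i);P=back(k,np.c_[xs,ys],.111)[:,:2].astype(np.float32)
vx,vy,x0,y0=cv2.fitLine(P,cv2.DIST_HUBER,0,.001,.001).ravel()
print("bar dir deg",np.rad2deg(np.arctan2(vy,vx)),"at x=.504 y=",y0+(.504-x0)*vy/vx,"at pivot x=.6228 y=",y0+(.6228-x0)*vy/vx, P.min(0))
cv2.imwrite("pics/fin.png",np.hstack([cv2.resize(t[110:260,100:425,::-1],(500,300)),cv2.resize(s[125:275,200:350,::-1],(300,300))]))
E
python3 fin.py
```

```text
[ 0.47023188 -0.1983887   0.2228361 ] 41.5333
bar dir deg -5.4278975 at x=.504 y= 0.0032523405 at pivot x=.6228 y= -0.008035928 [ 0.43888658 -0.0134988 ]
```

View pics/fin.png

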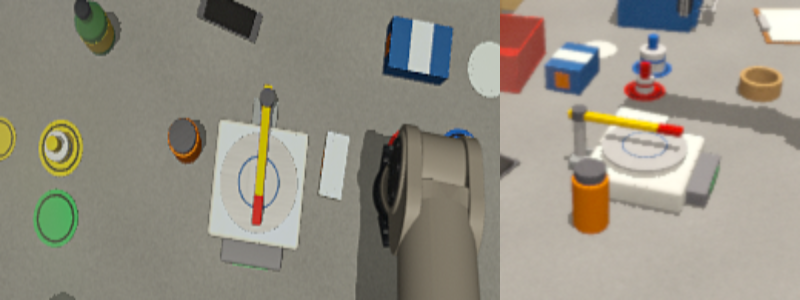

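The bar lies across the pan centre, within 2 mm of straight. I move the arm aside so the top camera sees all the mats for a final check.

{"api": "jog_arm", "payload": {
  "plan": [
    {"x": 0.15, "y": 0, "z": -0.1, "wx": 0, "wy": 0, "wz": 0},
    {"x": 0.3, "y": 0, "z": -0.2, "wx": 0, "wy": 0, "wz": 0},
    {"x": 0.5, "y": 0, "z": -0.3, "wx": 0, "wy": 0, "wz": 0},
    {"x": 0.7, "y": 0, "z": -0.3, "wx": 0, "wy": 0, "wz": 0},
    {"x": 0.85, "y": 0, "z": -0.3, "wx": 0, "wy": 0, "wz": 0},
    {"x": 1, "y": 0, "z": -0.3, "wx": 0, "wy": 0, "wz": 0},
    {"x": 1, "y": 0, "z": -0.3, "wx": 0, "wy": 0, "wz": 0}
  ]
}}

```text
t: 42.12
eef_pos: [0.4709, 0.0097, 0.2825]
tool_rot: [0.001, 0.707, 0.707, 0.002]
contact_force: [0.4, 0.7, 0.3]
gripper_width: 0.001
```

{"api": "jog_arm", "payload": {
  "plan": [
    {"x": 0.2, "y": 0, "z": 0, "wx": 0, "wy": 0, "wz": 0},
    {"x": 0.4, "y": 0, "z": 0, "wx": 0, "wy": 0, "wz": 0},
    {"x": 0.6, "y": 0, "z": 0, "wx": 0, "wy": 0, "wz": 0},
    {"x": 0.8, "y": 0, "z": 0, "wx": 0, "wy": 0, "wz": 0},
    {"x": 0.8, "y": 0, "z": 0, "wx": 0, "wy": 0, "wz": 0},
    {"x": 0.8, "y": 0, "z": 0, "wx": 0, "wy": 0, "wz": 0},
    {"x": 0.8, "y": 0, "z": 0, "wx": 0, "wy": 0, "wz": 0},
    {"x": 0.8, "y": 0, "z": 0, "wx": 0, "wy": 0, "wz": 0}
  ]
}}

```text
t: 42.78
eef_pos: [0.4706, 0.1683, 0.2821]
tool_rot: [0.001, 0.707, 0.707, 0.001]
contact_force: [-0.1, -0.1, 0.8]
gripper_width: 0.002
```

```bash
sed -i 's#pics/fin.png#pics/fin2.png#' fin.py
cat >> fin.py <<'E'
crop=lambda x,y:cv2.resize(t[y:y+36,x:x+36,::-1],(260,260),interpolation=cv2.INTER_CUBIC)
cv2.imwrite("pics/fin3.png",np.hstack([crop(347,168),crop(381,168),crop(121,165)]))
E
python3 fin.py
```

```text
[0.47091387 0.16804444 0.28235487] 42.8833
bar dir deg -5.4873133 at x=.504 y= 0.0032696347 at pivot x=.6228 y= -0.008142955 [ 0.4388339 -0.0134988]
```

View pics/fin3.png

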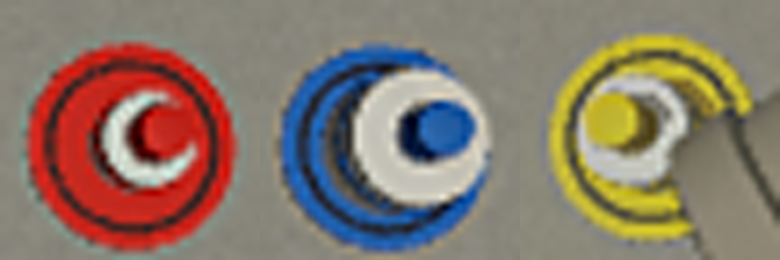

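Run:
```python
from h import *
k=cams.get_calibration("top")
for n,u,z in(("red",(367.2,187.1),.032),("blue",(403.3,187.1),.05),("yellow",(136.4,182.8),.038)): print(n,back(k,u,z)[0].round(4))
```

```text
red [ 0.5541 -0.2996  0.032 ]
blue [ 0.554  -0.4044  0.05  ]
yellow [0.5535 0.4064 0.038 ]
```

All three weights are within 3 mm of their mat centres, so I hand in.

```bash
python3 -c "
from station import bot;print(bot.hand_in())"
```

```text
the job is handed in; nothing more can be done
None
```

I finished the job and handed it in after about 43 s of robot time; no verdict was reported.

**What I did**
- I swung the bar to its right-hand stop, away from the oil filter can.
- Three weights were present: red, yellow and blue. There was no green one.
- I weighed them in that order, each alone on the pan and released, with about 0.7–1 s clear of the fingers. Red and blue stood within 1–2 mm of the pan centre, yellow about 3 mm off.
- Each went to its own mat. Yellow went to the larger of the two yellow mats, and blue to the coloured mat rather than the white look-alike.
- I pushed the bar back across the pan.

**Last checks**
- **Weights:** all three stood upright, about 3 mm from their mat centres as read by eye from an enlarged top view. The side camera's raw readings differed by about 5 mm, an offset it showed throughout.
- **Bar:** it passes within 2 mm of the pan centre, about 0.02 rad off straight.
- **Pan:** it was empty in the side picture.
- **Other goods:** the filter can and the carton looked unmoved in the last wide pictures. I did not measure the other goods again.
- **Knocks:** I saw no weight get knocked aside.

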